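# Set up the bayonet funnels on the vacuum filtration manifold

## Task

Mount every filter funnel on the vacuum manifold: lugs into the slots of a free socket, push down against the spring, turn clockwise fully to the stop and let go; then close each funnel with the lid of its own size, pressed in flush. When all mounted funnels are covered, and not before, open fully the tap in front of each occupied socket; leave the tap of an empty socket shut, leave a spare lid aside, and do not disturb the bottles and the beaker.

Things in the scene. Friction and masses are not known exactly. Their poses are not given: they have to be found in the camera images.
- manifold: stainless vacuum manifold, fixed on the bench: rail 310 mm long with three alike bayonet sockets on top, 115 mm apart, and a lever tap in front of each. Origin: centre of its underside, on the bench; x points to the back (away from the taps), y along the rail to the left, z up. Sockets: 74 mm outer diameter, mouth 86 mm above the bench. Black dots on the lip mark the locked direction: manifold x
- socket_1 (a point): centre of the left socket's mouth (top of its lip); axes as the manifold's. All sockets: lip 6 mm thick with a 44 mm hole and two opposite slots, 16 mm wide at the hole, out to 29 mm from the axis, on the line turned +60 degrees (counter-clockwise from above) from the manifold's x. From there a funnel that is pushed in turns 60 degrees clockwise to a solid stop; the other way is blocked
- socket_2 (a point): centre of the middle socket's mouth. All sockets: a spring-loaded support screen lies 10 mm below the mouth, resists with 4 N at first and 0.67 N more per mm, travel 10 mm. Push the funnel down until its underside is 17 to 19 mm below the mouth (lugs clear under the lip), then turn it; let go, the spring lifts it until the lugs bear on the lip, underside 16 mm below the mouth
- socket_3 (a point): centre of the right socket's mouth; axes as the manifold's
- stem_1 (a point): point on the upright turning axis of the left socket's tap, at half the height of its lever (69 mm above the bench), 115 mm in front of the socket's axis. All levers: black sleeve 12 mm wide, from 17 to 59 mm from the axis, underside 62 mm and top 76 mm above the bench; closed fingertips can push it round (0.06 N m friction, it stays where it is left)
- stem_2 (a point): the same point on the axis of the middle socket's tap
- stem_3 (a point): the same point on the axis of the right socket's tap
- tap_1 (a joint): lever tap of the left socket: 0 = shut (lever points along the manifold's -y, across the outlet), 1.57 = open (lever points along -x, away from the rail, in line with the outlet); opens clockwise seen from above, stop at 1.62
- tap_2 (a joint): lever tap of the middle socket: 0 = shut (lever points along the manifold's -y, across the outlet), 1.57 = open (lever points along -x, away from the rail, in line with the outlet); opens clockwise seen from above, stop at 1.62
- tap_3 (a joint): lever tap of the right socket: 0 = shut (lever points along the manifold's -y, across the outlet), 1.57 = open (lever points along -x, away from the rail, in line with the outlet); opens clockwise seen from above, stop at 1.62
- funnel_large: large steel filter funnel (may be absent), 0.25 kg: round straight cup, 60 mm outside, wall 3 mm, from 34 mm up to the rim at 110 mm, on a foot 40 mm in diameter with chamfered end. Origin: centre of its underside; z up. Two lugs along its x axis (+x and -x alike), 11 mm wide, out to 27 mm from the axis, 4 to 10 mm above the underside; a thin black line up the cup stands over each lug
- funnel_medium: medium steel filter funnel (may be absent), 0.25 kg: round straight cup, 52 mm outside, wall 3 mm, from 34 mm up to the rim at 110 mm, on a foot 40 mm in diameter with chamfered end. Origin: centre of its underside; z up. Two lugs along its x axis (+x and -x alike), 11 mm wide, out to 27 mm from the axis, 4 to 10 mm above the underside; a thin black line up the cup stands over each lug
- funnel_small: small steel filter funnel (may be absent), 0.25 kg: round straight cup, 44 mm outside, wall 3 mm, from 34 mm up to the rim at 110 mm, on a foot 40 mm in diameter with chamfered end. Origin: centre of its underside; z up. Two lugs along its x axis (+x and -x alike), 11 mm wide, out to 27 mm from the axis, 4 to 10 mm above the underside; a thin black line up the cup stands over each lug
- lid_large: lid of the large funnel, 0.12 kg: steel disc 63 mm in diameter, 4 mm thick, with a plug 49 mm in diameter and 8 mm deep beneath (2.5 mm play all round in the funnel) and a round black knob, 19 mm in diameter, from 12 to 54 mm above the origin. Origin: centre of the plug's underside, on which it rests; z up. Fitted, its origin is 102 mm above the funnel's
- lid_medium: lid of the medium funnel, 0.12 kg: steel disc 55 mm in diameter, 4 mm thick, with a plug 41 mm in diameter and 8 mm deep beneath (2.5 mm play all round in the funnel) and a round black knob, 19 mm in diameter, from 12 to 54 mm above the origin. Origin: centre of the plug's underside, on which it rests; z up. Fitted, its origin is 102 mm above the funnel's
- lid_small: lid of the small funnel, 0.12 kg: steel disc 47 mm in diameter, 4 mm thick, with a plug 33 mm in diameter and 8 mm deep beneath (2.5 mm play all round in the funnel) and a round black knob, 19 mm in diameter, from 12 to 54 mm above the origin. Origin: centre of the plug's underside, on which it rests; z up. Fitted, its origin is 102 mm above the funnel's
- filter_manifold: bystander, part of the bench: a second, fixed pipe manifold running along y behind the loose things, from x = 480 mm on, up to 121 mm high (clamps and small valves) and 222 mm at its right end, where a steel cup stands; keep the gripper clear of it. Origin at the foot of its middle
- bottle_yellow: bystander: sample bottle with pale yellow contents and white cap, 68 mm in diameter, 208 mm high, standing; origin at the centre of its underside
- bottle_amber: bystander: sample bottle with amber contents and white cap, 68 mm in diameter, 208 mm high, standing; origin at the centre of its underside
- glass_beaker: bystander: low glass beaker, 53 mm in diameter, 65 mm high; origin at the centre of its underside
Mind the look-alikes: they are no part of the job. Leave any blue look-alike of the funnel_large alone.

How it is judged:
By the outcome, as a careful person would: the job done as asked, in the order asked, and still so for the second after the job is handed in, with the robot touching nothing.
Of funnel_large, funnel_medium, funnel_small only 2 to 3 are there at a start; the rules pass over those that are not, and their reading is None.
At some moment in a run one of lid_large, lid_medium, lid_small may be knocked a few centimetres aside while the robot is not near it.
It also fails if it takes over 210 s, if anything falls off the work surface, if the arm or the gripper's body presses on something with over 40 N, if the wrist force passes 120 N, or if a joint passes its speed limit or range.

## Robot

A 6-joint arm with a two-finger parallel gripper is mounted at the origin on a cart in front of the work surface, level with it; the furniture and walls round the work are solid. World frame = base frame: x ahead of the robot, y to its left, z up, the work surface at z = 0. Lengths are in m, angles in rad, forces in N, time in s.
With the tool pointing down it reaches from about 0.3 to 1 m from the base axis. Payload 5.1 kg.
Tool frame: the origin (TCP) lies midway between the tips of the shut fingers; the grasp point (between the pads) lies 19 mm behind it; x points along the fingers, y is the direction in which the jaws open and shut, and the axes are right-handed (so a half turn about x gives the same grasp; the last joint's range is limited). The gripper opens to 95 mm and grips with 3 to 60 N. Pads are 20 mm wide; open, the fingers measure 119 mm over their backs; the gripper's body (75 mm by 180 mm) begins 59 mm behind the grasp point.
Start: joints at [1.195, 0.124, 1.65, -0, 1.367, -0.083], TCP at [0.188, 0.622, 0.215] pointing down, gripper open.
Joint ranges: [-2.61, 2.61], [-1.02, 2.33], [0.03, 2.71], [-1.35, 4.49], [0.32, 2.68], [-2.91, 2.91]. Speed limits (rad/s): [2.57, 2.57, 3.14, 3.14, 3.14, 3.14].

## Interface

Orientations are given as a unit quaternion [x, y, z, w].
In Python, from workcell import read_state, viewer, job_done gives the robot as it stands. The module is installed in compiled form; this text tells all that it offers.
- The arm moves only by the tool apply_moves, never from a script. Its argument "commands" is a list of rows, each an object with "xyz": the shift along the world's x, y, z scaled (see below), a list of three; "twist": the turn about the world's z scaled (see below). In form: [{"xyz": [tx, ty, tz], "twist": twist}, ...]. A call has 1 to 20 rows; each row shifts and turns the commanded pose from where the row before left it; what a row does not reach is not made up. The controller multiplies each number of a shift by 0.025 m and each number of a turn by 360 degrees. A row lasts 1/12 s, in which the tool goes at most 41.7 mm and 7.16 degrees, less where a joint would pass 70% of its speed; a pose out of reach is approached as far as the arm can. A call with a number of a shift or a turn outside -1 to 1 is refused whole. A call with a gripper value outside its range is refused whole. "grip" is the gripper command: -1 is shut, 1 is fully open, values between are in proportion, set as the call begins (left out, the last holds). The fingers move at their own pace and stop on an object; "squeeze" is the grip in N (left out, the last holds). Time passes only in rows, so rows that do not move let the fingers close. It gives the time, the measured TCP pose, the force and the opening at its end, in the units of the state.
- read_state(): the state, without advancing time (a new reading comes with each control period).
- viewer.grab_frame(name): name is "side" or "top"; returns a dict with "img" (480x640x3 uint8, red, green, blue), "vertical_fov" (degrees; the focal length in pixels is half the picture's height over the tangent of half this angle, whatever the lens; pixels are square), "cx", "cy" (the principal point, pixels), "R" (3x3) and "t" (3): a world point X has camera coordinates R X + t. Camera axes: x right, y down, z forward; pixel columns grow to the right and rows downward; lengths in m; the calibration is good to about 2 mm. A picture is of the moment at which its call begins. There is no depth.
- job_done(): hands the job in, once; it reports no verdict.
The state is a dict: "time_s": time; "qpos": joint angles; "dq": joint speeds; "joint_efforts": joint torques, N m; "tcp_pos": TCP position; "tcp_rot": TCP orientation; "force": force on the tool from outside, world axes, zero at the start; "torque": the same for the moment, N m; "width": opening from 0.0 (shut) to 1.0 (fully open).
Only numpy, scipy, OpenCV 4.12 (cv2) and the standard library are available. Lean on these libraries where they do the work, as an engineer would, in place of code of your own. Each camera call takes 0.05 s, during which the arm holds its last target.

## Working session

There is one attempt and no reset: what is moved stays moved. The work goes in short steps, Python scripts to look and compute and a tool call to move; the robot and the scene stay as the last step left them, time stands still between calls to the robot, and variables do not carry over. Pictures are saved under pics/ and viewed, and the job is handed in when it is done.

Besides the shell and the picture viewer there is one more tool, called after "Call:" by a JSON object that holds its "fn" and its "kwargs". apply_moves: Moves the arm, as the interface text tells. Shifts and turns lie within -1 to 1; 1 stands for 0.025 m of shift or 360 degrees of turn. Its arguments: {"type":"object","properties":{"commands":{"type":"array"},"grip":{"type":"number"},"squeeze":{"type":"number"}},"required":["commands"]}

```bash
mkdir -p pics
cat > h.py <<'E'
import numpy as np, cv2
from workcell import read_state, viewer, job_done
def grab(n,fn=None):
    f=viewer.grab_frame(n)
    if fn: cv2.imwrite('pics/'+fn,f['img'][:,:,::-1])
    return f
def foc(f): return 240/np.tan(np.radians(f['vertical_fov'])/2)
def proj(f,X):
    X=np.atleast_2d(X); c=X@np.array(f['R']).T+np.array(f['t']); k=foc(f)
    return np.c_[f['cx']+k*c[:,0]/c[:,2], f['cy']+k*c[:,1]/c[:,2]]
def onz(f,px,z):
    px=np.atleast_2d(px).astype(float); R=np.array(f['R']);t=np.array(f['t']);k=foc(f)
    d=np.c_[(px[:,0]-f['cx'])/k,(px[:,1]-f['cy'])/k,np.ones(len(px))]@R
    C=-R.T@t
    s=(z-C[2])/d[:,2]
    return C+d*s[:,None]
E
python3 - <<'E'
from h import *
for n in('side','top'):
    f=grab(n,n+'0.png'); R=np.array(f['R']); print(n,f['vertical_fov'],f['cx'],f['cy'],'C',-R.T@np.array(f['t']),'fwd',R[2])
s=read_state(); print(s)
E
```

```text
side 49.83424272819839 322.4398977739514 236.14079409934953 C [ 0.16996477 -1.36228323  0.69080821] fwd [ 0.23560462  0.90253295 -0.36045073]
top 44.33275105613479 320.072034442453 242.10175754653665 C [0.42021223 0.08805652 1.75810188] fwd [ 0.07620124  0.02198586 -0.99685004]
{'time_s': 0.1, 'qpos': array([ 1.19539036e+00,  1.24436470e-01,  1.65152816e+00, -4.86839349e-05,
        1.36752377e+00, -8.25789266e-02]), 'dq': array([ 6.23769002e-04, -3.20382642e-03, -4.63472214e-03,  1.13221586e-03,
       -2.81469540e-03,  7.15567126e-05]), 'joint_efforts': array([ 3.44460886e-04, -4.18883550e+01, -3.61094177e+01,  7.76476320e-02,
        4.61304747e-02, -6.84815200e-05]), 'tcp_pos': array([0.18744143, 0.62177472, 0.21351768]), 'tcp_rot': array([ 0.10250042,  0.69967714, -0.10381357,  0.69940568]), 'force': array([-0.13325121,  0.18327934,  0.21151302]), 'torque': array([ 0.05088246, -0.02332643, -0.00661064]), 'width': 0.9991869257568028}
```

View pics/top0.png

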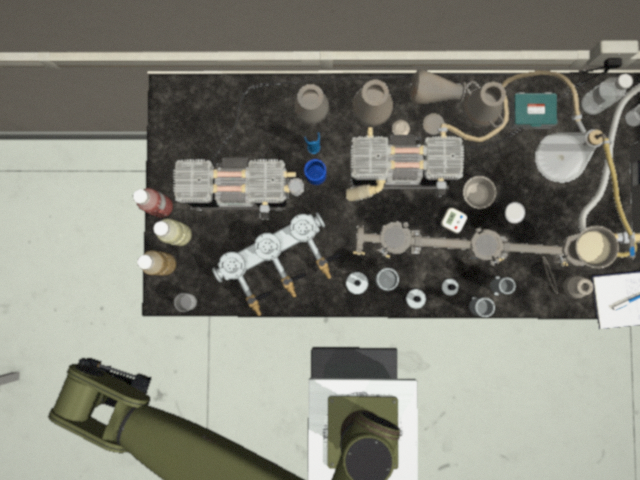

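View pics/side0.png

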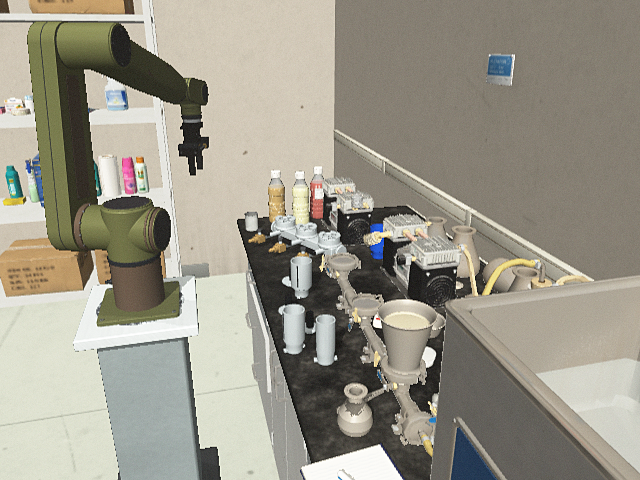

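Run:
```python
import cv2
t=cv2.imread('pics/top0.png'); s=cv2.imread('pics/side0.png')
cv2.imwrite('pics/c1.png',cv2.resize(t[200:320,200:340],None,fx=5,fy=5,interpolation=cv2.INTER_CUBIC)) 
cv2.imwrite('pics/c2.png',cv2.resize(t[255:325,335:525],None,fx=4.2,fy=4.2,interpolation=cv2.INTER_CUBIC))
cv2.imwrite('pics/c3.png',cv2.resize(s[200:380,230:400],None,fx=3.3,fy=3.3,interpolation=cv2.INTER_CUBIC))
```

```text
(no output)
```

View pics/c1.png

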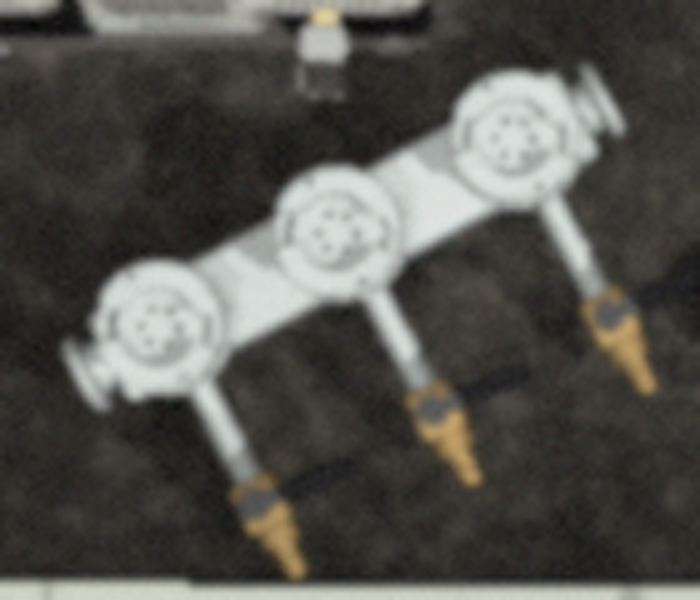

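View pics/c2.png

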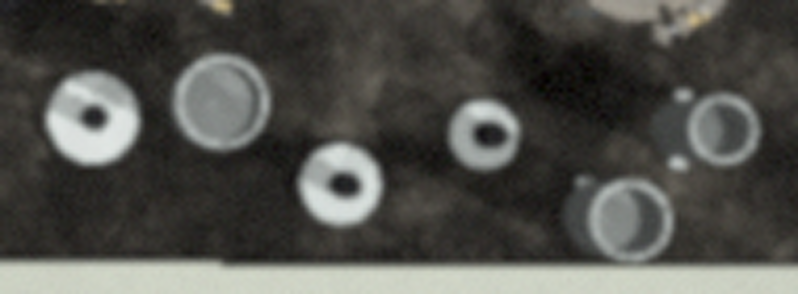

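View pics/c3.png

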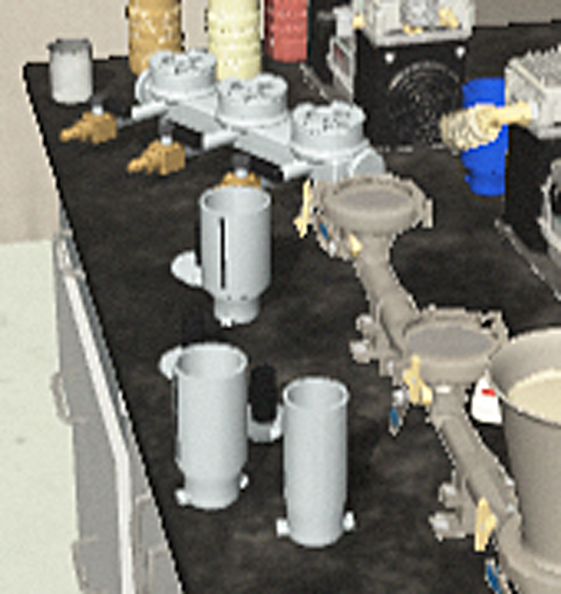

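```bash
cat >> h.py <<'E'
from scipy.optimize import minimize
from scipy.ndimage import map_coordinates
def fitc(f,x0,r,z,d=0.004,span=0.012,a=None):
    g=f['img'].astype(float).mean(2)
    if a is None: a=np.linspace(0,2*np.pi,120,endpoint=False)
    def I(x,rr):
        P=np.c_[x[0]+rr*np.cos(a),x[1]+rr*np.sin(a),np.full(len(a),z)]
        p=proj(f,P); return map_coordinates(g,[p[:,1],p[:,0]],order=1)
    def cost(x): return -np.mean(np.clip(I(x,r-d/2)-I(x,r+d/2),-40,60))
    best=min(((cost((x0[0]+i,x0[1]+j)),(x0[0]+i,x0[1]+j)) for i in np.arange(-span,span+1e-9,.001) for j in np.arange(-span,span+1e-9,.001)))
    r_=minimize(cost,best[1],method='Nelder-Mead',options=dict(initial_simplex=np.array([best[1],np.add(best[1],(.001,0)),np.add(best[1],(0,.001))])))
    return r_.x,-r_.fun
E
python3 - <<'E'
from h import *
f=grab('top')
def c1(p): return [(p[0]+.5)/5-.5+200,(p[1]+.5)/5-.5+200]
def c2(p): return [(p[0]+.5)/4.2-.5+335,(p[1]+.5)/4.2-.5+255]
S={}
for n,p,r,z in [('s1',c1((160,328)),.037,.086),('s2',c1((338,232)),.037,.086),('s3',c1((517,138)),.037,.086),
 ('FL',c2((221,102)),.030,.11),('FM',c2((630,220)),.026,.11),('FS',c2((723,130)),.022,.11),
 ('LL',c2((93,118)),.0315,.012),('LM',c2((341,184)),.0275,.012),('LS',c2((485,134)),.0235,.012)]:
    x0=onz(f,p,z)[0][:2]; x,c=fitc(f,x0,r,z); S[n]=x
    cs=[round(fitc(f,x,rr,z,span=.002)[1],1) for rr in (r-.004,r-.002,r,r+.002,r+.004)]
    print(n,x0.round(4),x.round(4),round(c,1),cs)
for n,p in[('st1',(257,500)),('st2',(435,407)),('st3',(613,312))]: print(n,onz(f,c1(p),.076)[0].round(4))
print(np.linalg.norm(S['s1']-S['s2']),np.linalg.norm(S['s3']-S['s2']))
d=S['s1']-S['s3']; print('yaw',np.degrees(np.arctan2(-d[0],d[1])))
g=grab('side'); print({k:proj(g,[*v,{'s':.086,'F':.11,'L':.012}[k[0]]])[0].round(1) for k,v in S.items()})
from scipy.spatial.transform import Rotation as Ro
print(Ro.from_quat(read_state()['tcp_rot']).as_matrix().round(3))
E
```

```text
s1 [0.4812 0.3767] [0.4809 0.3791] 39.7 [np.float64(27.9), np.float64(35.8), np.float64(39.7), np.float64(38.9), np.float64(35.2)]
s2 [0.5364 0.2757] [0.5361 0.2762] 32.4 [np.float64(24.7), np.float64(31.3), np.float64(32.4), np.float64(31.3), np.float64(30.6)]
s3 [0.5905 0.1739] [0.5915 0.1735] 37.6 [np.float64(24.9), np.float64(33.5), np.float64(37.6), np.float64(39.0), np.float64(37.4)]
FL [ 0.444  -0.0633] [ 0.4442 -0.0641] 49.5 [np.float64(31.7), np.float64(20.2), np.float64(49.5), np.float64(59.7), np.float64(52.4)]
FM [ 0.3676 -0.3318] [ 0.3679 -0.3327] 42.7 [np.float64(14.0), np.float64(15.5), np.float64(42.7), np.float64(50.3), np.float64(31.1)]
FS [ 0.4271 -0.3938] [ 0.4273 -0.3945] 42.9 [np.float64(15.9), np.float64(15.8), np.float64(42.9), np.float64(56.1), np.float64(39.6)]
LL [0.4337 0.0176] [0.4349 0.0176] 60.0 [np.float64(36.7), np.float64(53.8), np.float64(60.0), np.float64(60.0), np.float64(49.9)]
LM [ 0.3884 -0.1559] [ 0.3884 -0.1549] 60.0 [np.float64(32.9), np.float64(54.5), np.float64(60.0), np.float64(60.0), np.float64(49.9)]
LS [ 0.4239 -0.2567] [ 0.4233 -0.2559] 59.3 [np.float64(29.8), np.float64(45.8), np.float64(59.3), np.float64(58.9), np.float64(40.6)]
st1 [0.3838 0.3213 0.076 ]
st2 [0.4372 0.2201 0.076 ]
st3 [0.4918 0.1188 0.076 ]
0.1166849572275938 0.11674820143437982
yaw 28.28556696955078
{'s1': array([283.9, 216.3]), 's2': array([305.2, 224.3]), 's3': array([328.5, 233.2]), 'FL': array([300., 259.]), 'FM': array([292.5, 307.9]), 'FS': array([324.4, 317.8]), 'LL': array([291.7, 278.6]), 'LM': array([287.5, 307.8]), 'LS': array([308.8, 325. ])}
[[-0.     0.289  0.957]
 [-0.001  0.957 -0.289]
 [-1.    -0.001 -0.   ]]
```

```bash
python3 - <<'E'
from h import *
t=grab('top'); g=grab('side')
off=np.array([1.5,2.0])
F={'FL':(.4442,-.0641,.03),'FM':(.3679,-.3327,.026),'FS':(.4273,-.3945,.022)}
s=g['img'][:,:,::-1]
for i,(k,(x,y,r)) in enumerate(F.items()):
    # bottom lugs predicted for candidate yaws
    u,v=proj(g,[x,y,.05])[0].astype(int)
    cv2.imwrite(f'pics/s_{k}.png',cv2.resize(s[v-32:v+34,u-28:u+30],None,fx=9,fy=9,interpolation=cv2.INTER_CUBIC)); print(k,u-28,v-32)
    for a in range(0,180,15):
        c,sn=np.cos(np.radians(a)),np.sin(np.radians(a))
        P=[[x+q*.025*c,y+q*.025*sn,.007] for q in(1,-1)]
        print(a,(proj(g,P)+off-[u-28,v-32]).round(1)[:].tolist())
E
python3 -c "
import cv2;a=[cv2.resize(cv2.imread(f'pics/s_{k}.png'),(260,297)) for k in('FL','FM','FS')];cv2.imwrite('pics/s_all.png',cv2.hconcat(a))"
```

```text
FL 272 246
0 [[38.6, 46.9], [21.5, 48.9]]
15 [[37.8, 45.9], [22.3, 49.9]]
30 [[36.5, 45.1], [23.6, 50.8]]
45 [[34.7, 44.5], [25.3, 51.4]]
60 [[32.7, 44.1], [27.4, 51.8]]
75 [[30.5, 44.0], [29.7, 52.0]]
90 [[28.3, 44.1], [32.0, 51.9]]
105 [[26.1, 44.5], [34.2, 51.5]]
120 [[24.3, 45.1], [36.0, 50.8]]
135 [[22.8, 45.9], [37.5, 50.0]]
150 [[21.8, 46.8], [38.4, 49.0]]
165 [[21.4, 47.9], [38.8, 47.9]]
FM 265 298
0 [[40.2, 48.8], [19.5, 51.8]]
15 [[39.2, 47.4], [20.3, 53.3]]
30 [[37.7, 46.2], [21.9, 54.5]]
45 [[35.6, 45.3], [23.9, 55.5]]
60 [[33.1, 44.7], [26.5, 56.1]]
75 [[30.5, 44.5], [29.2, 56.3]]
90 [[27.8, 44.7], [32.0, 56.1]]
105 [[25.2, 45.3], [34.7, 55.5]]
120 [[22.9, 46.2], [37.0, 54.6]]
135 [[21.1, 47.3], [38.8, 53.3]]
150 [[19.9, 48.7], [40.0, 51.9]]
165 [[19.3, 50.3], [40.4, 50.4]]
FS 296 309
0 [[40.3, 48.7], [19.2, 51.9]]
15 [[39.2, 47.2], [20.2, 53.5]]
30 [[37.5, 45.9], [21.9, 54.8]]
45 [[35.2, 44.9], [24.2, 55.9]]
60 [[32.6, 44.3], [26.9, 56.5]]
75 [[29.9, 44.1], [29.8, 56.8]]
90 [[27.1, 44.3], [32.7, 56.6]]
105 [[24.5, 44.9], [35.4, 55.9]]
120 [[22.2, 45.9], [37.6, 54.9]]
135 [[20.5, 47.1], [39.4, 53.6]]
150 [[19.3, 48.6], [40.4, 52.0]]
165 [[18.9, 50.3], [40.8, 50.4]]
```

View pics/s_all.png

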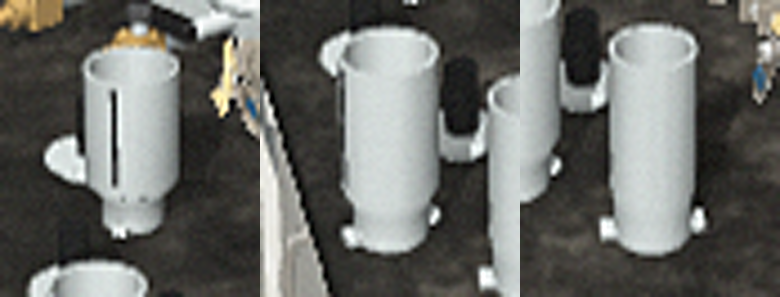

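Run:
```python
from h import *
t=grab('top')
def c2(p): return [(p[0]+.5)/4.2-.5+335,(p[1]+.5)/4.2-.5+255]
P=onz(t,[c2((684,95)),c2((678,163)),c2((584,182))],.009)
print(P.round(4)); d=P[0]-P[1]; print(np.degrees(np.arctan2(d[1],d[0])),np.linalg.norm(d))
d=P[2,:2]-[.3679,-.3327]; print(d,np.degrees(np.arctan2(d[1],d[0])),np.linalg.norm(d))
im=t['img'][255:325,335:525,::-1]
cv2.imwrite('pics/c4.png',cv2.resize(im[15:70,125:190],None,fx=10,fy=10,interpolation=cv2.INTER_CUBIC))
cv2.imwrite('pics/c5.png',cv2.resize(im[0:50,30:80],None,fx=10,fy=10,interpolation=cv2.INTER_CUBIC))
# per-pixel uncertainty & sockets: slots angle
g=t['img'].astype(float).mean(2)
for n,(x,y) in dict(s1=(.4809,.3791),s2=(.5361,.2762),s3=(.5915,.1735)).items():
    for r in (.025,.0275,.033):
        a=np.radians(np.arange(0,360,1)); p=proj(t,np.c_[x+r*np.cos(a),y+r*np.sin(a),np.full(360,.086)])
        v=map_coordinates(g,[p[:,1],p[:,0]],order=1); v2=v+np.roll(v,180)
        v2=np.convolve(np.r_[v2,v2,v2],np.ones(15)/15,'same')[360:540]
        print(n,r,np.argsort(v2)[:3],v2.min().round(),np.median(v2).round())
```

```text
[[ 0.4518 -0.3966  0.009 ]
 [ 0.4043 -0.3916  0.009 ]
 [ 0.3907 -0.3259  0.009 ]]
-6.032436575072353 0.04780794726984772
[0.02278818 0.00676584] 16.536230605803258 0.023771362911432597
s1 0.025 [83 82 84] 349.0 413.0
s1 0.0275 [82 81 83] 352.0 424.0
s1 0.033 [98 97 99] 352.0 405.0
s2 0.025 [78 79 77] 370.0 416.0
s2 0.0275 [79 80 81] 350.0 428.0
s2 0.033 [29 28 27] 374.0 413.0
s3 0.025 [92 93 91] 373.0 418.0
s3 0.0275 [81 82 80] 362.0 428.0
s3 0.033 [28 29 27] 385.0 412.0
```

View pics/c4.png

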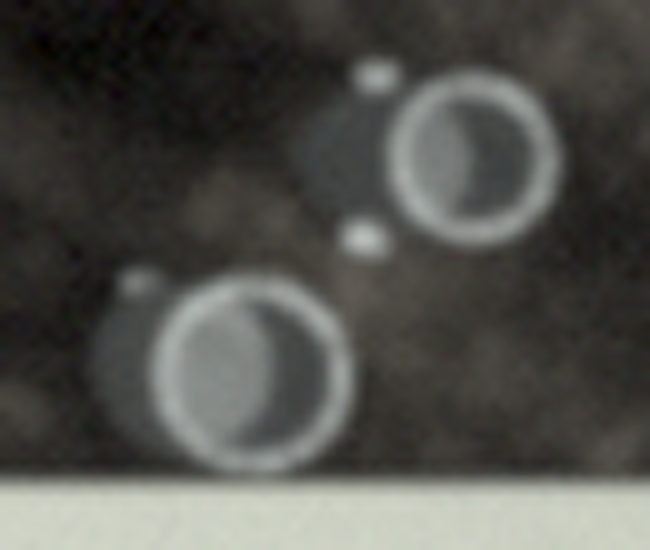

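View pics/c5.png

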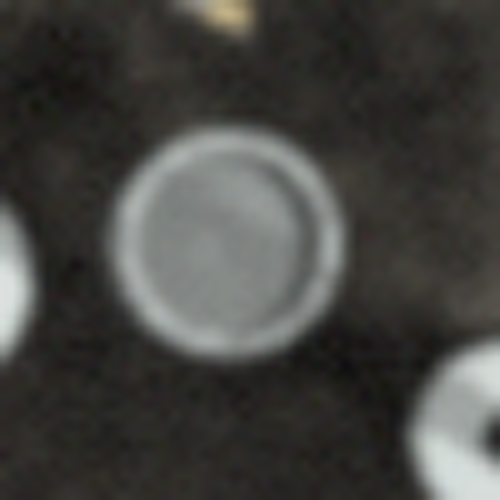

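Call:
{"fn": "apply_moves", "kwargs": {"commands": [{"xyz": [0.3,-1,0],"twist": -0.002},{"xyz": [0.3,-1,0],"twist": -0.002},{"xyz": [0.3,-1,0],"twist": -0.002},{"xyz": [0.3,-1,0],"twist": -0.002},{"xyz": [0.3,-1,0],"twist": -0.002},{"xyz": [0.3,-1,0],"twist": -0.002},{"xyz": [0.3,-1,0],"twist": -0.002},{"xyz": [0.3,-1,0],"twist": -0.002},{"xyz": [0.3,-1,0],"twist": -0.002},{"xyz": [0.3,-1,0],"twist": -0.002},{"xyz": [0.5,-1,0],"twist": -0.002},{"xyz": [0.5,-1,0],"twist": -0.002},{"xyz": [0.5,-1,0],"twist": -0.002},{"xyz": [0.5,-1,0],"twist": -0.002},{"xyz": [0.5,-1,0],"twist": -0.002},{"xyz": [0.5,-1,0],"twist": -0.002},{"xyz": [0.5,-1,0],"twist": -0.002},{"xyz": [0.5,-1,0],"twist": -0.002},{"xyz": [0.5,-1,0],"twist": -0.002},{"xyz": [0.5,-1,0],"twist": -0.002}], "grip": 1, "squeeze": 45}}

```text
time_s: 2.02
tcp_pos: [0.388, 0.121, 0.2149]
tcp_rot: [0.19, 0.681, -0.19, 0.681]
force: [0.2, 0.1, 0.4]
width: 1.001
```

Call:
{"fn": "apply_moves", "kwargs": {"commands": [{"xyz": [0.28,-0.93,-0.3],"twist": -0.002},{"xyz": [0.28,-0.93,-0.3],"twist": -0.002},{"xyz": [0.28,-0.93,-0.3],"twist": -0.002},{"xyz": [0.28,-0.93,-0.3],"twist": -0.002},{"xyz": [0.28,-0.93,-0.3],"twist": -0.002},{"xyz": [0.28,-0.93,-0.3],"twist": 0},{"xyz": [0.28,-0.93,0],"twist": 0},{"xyz": [0.28,-0.93,0],"twist": 0},{"xyz": [0,0,0],"twist": 0},{"xyz": [0,0,0],"twist": 0}]}}

```text
time_s: 2.85
tcp_pos: [0.4437, -0.0644, 0.1697]
tcp_rot: [0.212, 0.675, -0.212, 0.674]
force: [-0.4, -0.2, 0.8]
width: 0.997
```

```bash
cat >> h.py <<'E'
def st():
    s=read_state(); q=s['tcp_rot']; th=90-2*np.degrees(np.arctan2(q[0],q[1]))
    print('t',round(s['time_s'],2),'tcp',np.round(s['tcp_pos'],4),'th',round(th,2),'F',np.round(s['force'],1),'T',np.round(s['torque'],2),'w',round(s['width'],3),'q',np.round(s['qpos'],2)); return s
def crop(f,c,h,fn,k):
    u,v=map(int,c); im=f['img'][max(v-h,0):v+h,max(u-h,0):u+h,::-1]
    im=cv2.resize(im,None,fx=k,fy=k,interpolation=cv2.INTER_CUBIC); return im
def both(X,fn,h=45,k=5):
    a=[crop(f,proj(f,X)[0],h,None,k) for f in (grab('top'),grab('side'))]
    m=min(x.shape[0] for x in a); a=[x[:m] for x in a]
    cv2.imwrite('pics/'+fn,cv2.resize(cv2.hconcat(a),(800,int(800*m/sum(x.shape[1] for x in a)))))
E
python3 - <<'E'
from h import *
s=st(); both(s['tcp_pos'],'b1.png',50)
E
```

```text
t 2.85 tcp [ 0.4437 -0.0644  0.1697] th 55.08 F [-0.4 -0.2  0.8] T [-0.05  0.04  0.01] w 0.997 q [-0.26 -0.31  2.13  0.    1.32 -1.23]
```

View pics/b1.png

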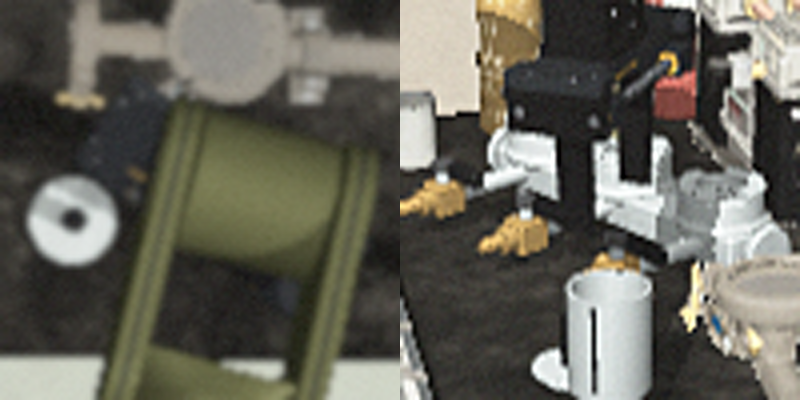

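Call:
{"fn": "apply_moves", "kwargs": {"commands": [{"xyz": [0,0,-0.6],"twist": 0},{"xyz": [0,0,-0.6],"twist": 0},{"xyz": [0,0,-0.6],"twist": 0},{"xyz": [0,0,-0.6],"twist": 0},{"xyz": [0,0,-0.6],"twist": 0},{"xyz": [0,0,-0.6],"twist": 0},{"xyz": [0,0,-0.5],"twist": 0},{"xyz": [0,0,0],"twist": 0},{"xyz": [0,0,0],"twist": 0}]}}

```text
time_s: 3.7
tcp_pos: [0.443, -0.0626, 0.0668]
tcp_rot: [0.211, 0.675, -0.211, 0.674]
force: [-0.5, -0.1, 0.4]
width: 1.0
```

Call:
{"fn": "apply_moves", "kwargs": {"commands": [{"xyz": [0,0,0],"twist": 0},{"xyz": [0,0,0],"twist": 0},{"xyz": [0,0,0],"twist": 0},{"xyz": [0,0,0],"twist": 0},{"xyz": [0,0,0],"twist": 0},{"xyz": [0,0,0],"twist": 0},{"xyz": [0,0,0],"twist": 0},{"xyz": [0,0,0],"twist": 0},{"xyz": [0,0,0],"twist": 0},{"xyz": [0,0,0],"twist": 0},{"xyz": [0,0,0],"twist": 0},{"xyz": [0,0,0],"twist": 0}], "grip": -1}}

```text
time_s: 4.7
tcp_pos: [0.4438, -0.0638, 0.0674]
tcp_rot: [0.211, 0.675, -0.211, 0.675]
force: [-1.0, -0.6, 2.0]
width: 0.62
```

Run:
```python
from h import *
s=st(); both(s['tcp_pos'],'b2.png',50)
```

```text
t 4.7 tcp [ 0.4438 -0.0638  0.0674] th 55.22 F [-1.  -0.6  2. ] T [-0.14  0.06 -0.02] w 0.62 q [-0.26 -0.19  2.22 -0.    1.12 -1.23]
```

View pics/b2.png

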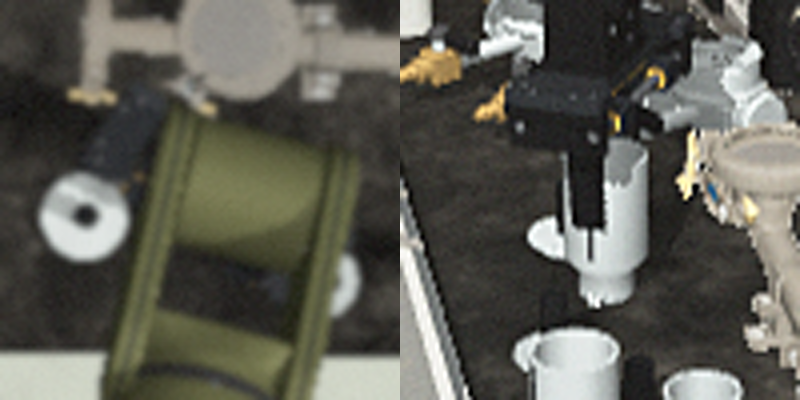

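Call:
{"fn": "apply_moves", "kwargs": {"commands": [{"xyz": [0,0,0.5],"twist": 0},{"xyz": [0,0,1],"twist": 0},{"xyz": [0,0,1],"twist": 0},{"xyz": [0,0,1],"twist": 0},{"xyz": [0,0,1],"twist": 0},{"xyz": [0,0.5,1],"twist": 0.004},{"xyz": [0,0.7,0.6],"twist": 0.008},{"xyz": [0.3,0.7,0],"twist": 0.008},{"xyz": [0.4,0.7,0],"twist": 0.008},{"xyz": [0.4,0.7,0],"twist": 0.008},{"xyz": [0.4,0.7,0],"twist": 0.008},{"xyz": [0.5,0.7,0],"twist": 0.008},{"xyz": [0.5,0.7,0],"twist": 0.008},{"xyz": [0.5,0.7,0],"twist": 0.008},{"xyz": [0.5,0.7,0],"twist": 0.008},{"xyz": [0.5,0.7,0],"twist": 0.008},{"xyz": [0.5,0.7,0],"twist": 0.008},{"xyz": [0.5,0.7,0],"twist": 0},{"xyz": [0.5,0.6,0],"twist": 0},{"xyz": [0.4,0.3,0],"twist": 0}]}}

```text
time_s: 6.47
tcp_pos: [0.5908, 0.183, 0.2176]
tcp_rot: [0.01, 0.708, -0.01, 0.706]
force: [0.1, 1.2, -1.6]
width: 0.614
```

Call:
{"fn": "apply_moves", "kwargs": {"commands": [{"xyz": [0,0,0],"twist": 0},{"xyz": [0,0,0],"twist": 0},{"xyz": [0,0,0],"twist": 0}]}}

```text
time_s: 6.72
tcp_pos: [0.5902, 0.1808, 0.2184]
tcp_rot: [0.01, 0.708, -0.011, 0.706]
force: [-0.1, -0.5, -3.4]
width: 0.617
```

Run:
```python
from h import *
s=st(); both(s['tcp_pos']-[0,0,.05],'b3.png',50)
```

```text
t 6.72 tcp [0.5902 0.1808 0.2184] th 88.38 F [-0.1 -0.5 -3.4] T [0.   0.03 0.02] w 0.617 q [ 0.21  0.05  1.72 -0.    1.37 -1.33]
```

View pics/b3.png

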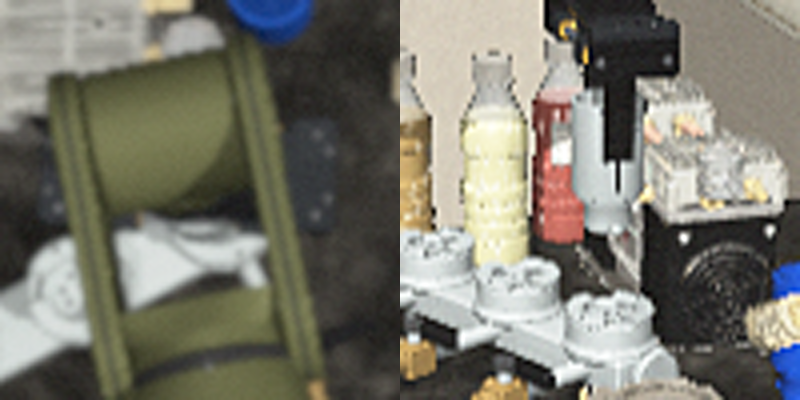

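Call:
{"fn": "apply_moves", "kwargs": {"commands": [{"xyz": [0.02,-0.13,-0.4],"twist": 0},{"xyz": [0,-0.13,-0.4],"twist": 0},{"xyz": [0,0,-0.4],"twist": 0},{"xyz": [0,0,-0.4],"twist": 0},{"xyz": [0,0,-0.4],"twist": 0},{"xyz": [0,0,-0.2],"twist": 0},{"xyz": [0,0,0],"twist": 0},{"xyz": [0,0,0],"twist": 0},{"xyz": [0,0,0],"twist": 0},{"xyz": [0,0,0],"twist": 0}]}}

```text
time_s: 7.65
tcp_pos: [0.5922, 0.175, 0.1656]
tcp_rot: [0.01, 0.706, -0.01, 0.708]
force: [0.8, -0.6, -1.6]
width: 0.615
```

Run:
```python
from h import *
s=st(); g=grab('side')
im=crop(g,proj(g,[.591,.174,.09])[0],30,None,10); cv2.imwrite('pics/b4.png',im)
# projected outlines
a=np.linspace(0,2*np.pi,60)
def ov(x,y,r,z,col):
    p=proj(g,np.c_[x+r*np.cos(a),y+r*np.sin(a),np.full(60,z)])+[1.5,2]
    u,v=map(int,proj(g,[.591,.174,.09])[0]); p=(p-[u-30,v-30]+.5)*10
    cv2.polylines(im,[p.astype(int)],True,col,1)
ov(.5908,.1743,.037,.086,(0,0,255)); t=s['tcp_pos']; ov(t[0],t[1],.02,t[2]-.0674,(0,255,0));ov(t[0],t[1],.03,t[2]-.0674+.034,(255,0,0))
cv2.imwrite('pics/b4.png',im)
```

```text
t 7.65 tcp [0.5922 0.175  0.1656] th 88.33 F [ 0.8 -0.6 -1.6] T [ 0.02  0.01 -0.01] w 0.615 q [ 0.2   0.09  1.77 -0.    1.28 -1.34]
```

View pics/b4.png

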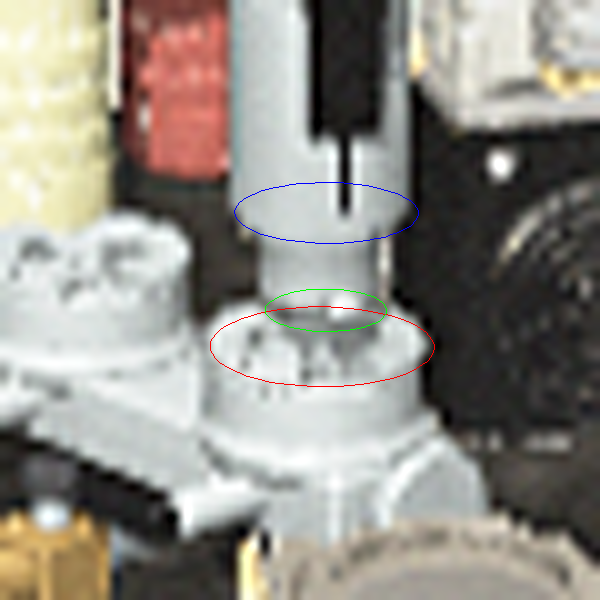

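Call:
{"fn": "apply_moves", "kwargs": {"commands": [{"xyz": [-0.05,0,-0.2],"twist": 0},{"xyz": [0,0,-0.2],"twist": 0},{"xyz": [0,0,-0.15],"twist": 0},{"xyz": [0,0,-0.1],"twist": 0},{"xyz": [0,0,0],"twist": 0},{"xyz": [0,0,0],"twist": 0},{"xyz": [0,0,0],"twist": 0}]}}

```text
time_s: 8.28
tcp_pos: [0.5905, 0.1748, 0.1485]
tcp_rot: [0.01, 0.707, -0.01, 0.707]
force: [0.4, -0.7, -2.9]
width: 0.617
```

Run:
```python
from h import *
st()
```

```text
t 8.28 tcp [0.5905 0.1748 0.1485] th 88.34 F [ 0.4 -0.7 -2.9] T [ 0.01  0.01 -0.02] w 0.617 q [ 0.2   0.1   1.79 -0.    1.25 -1.34]
```

Call:
{"fn": "apply_moves", "kwargs": {"commands": [{"xyz": [0,0,-0.1],"twist": 0},{"xyz": [0,0,-0.1],"twist": 0},{"xyz": [0,0,-0.1],"twist": 0},{"xyz": [0,0,0],"twist": 0},{"xyz": [0,0,0],"twist": 0}]}}

```text
time_s: 8.7
tcp_pos: [0.5908, 0.1749, 0.1418]
tcp_rot: [0.01, 0.707, -0.01, 0.707]
force: [-1.0, -0.6, 2.4]
width: 0.615
```

Call:
{"fn": "apply_moves", "kwargs": {"commands": [{"xyz": [0,0,-0.1],"twist": 0},{"xyz": [0,0,-0.1],"twist": 0},{"xyz": [0,0,0],"twist": 0},{"xyz": [0,0,0],"twist": 0},{"xyz": [0,0,0],"twist": 0}]}}

```text
time_s: 9.12
tcp_pos: [0.5909, 0.1749, 0.1368]
tcp_rot: [0.01, 0.707, -0.01, 0.707]
force: [-1.8, -1.1, 5.3]
width: 0.615
```

Run:
```python
from h import *
st()
```

```text
t 9.12 tcp [0.5909 0.1749 0.1368] th 88.33 F [-1.8 -1.1  5.3] T [-0.06  0.36  0.02] w 0.615 q [ 0.2   0.11  1.8  -0.    1.23 -1.34]
```

Call:
{"fn": "apply_moves", "kwargs": {"commands": [{"xyz": [0,0,-0.06],"twist": 0},{"xyz": [0,0,0],"twist": 0},{"xyz": [0,0,0],"twist": 0},{"xyz": [0,0,0],"twist": -0.01},{"xyz": [0,0,0],"twist": -0.01},{"xyz": [0,0,0],"twist": -0.01},{"xyz": [0,0,0],"twist": 0},{"xyz": [0,0,0],"twist": 0}]}}

```text
time_s: 9.78
tcp_pos: [0.5911, 0.1752, 0.1357]
tcp_rot: [0.077, 0.702, -0.076, 0.704]
force: [-1.4, -0.8, 6.6]
width: 0.614
```

Run:
```python
from h import *
st()
```

```text
t 9.78 tcp [0.5911 0.1752 0.1357] th 77.46 F [-1.4 -0.8  6.6] T [0.08 0.31 0.01] w 0.614 q [ 0.2   0.11  1.8   0.    1.23 -1.15]
```

Turning freely. Continue to near the stop.

Call:
{"fn": "apply_moves", "kwargs": {"commands": [{"xyz": [0,0,0],"twist": -0.012},{"xyz": [0,0,0],"twist": -0.012},{"xyz": [0,0,0],"twist": -0.012},{"xyz": [0,0,0],"twist": -0.012},{"xyz": [0,0,0],"twist": -0.012},{"xyz": [0,0,0],"twist": -0.012},{"xyz": [0,0,0],"twist": -0.012},{"xyz": [0,0,0],"twist": -0.012},{"xyz": [0,0,0],"twist": -0.012},{"xyz": [0,0,0],"twist": -0.012},{"xyz": [0,0,0],"twist": 0},{"xyz": [0,0,0],"twist": 0}]}}

```text
time_s: 10.78
tcp_pos: [0.5916, 0.1754, 0.1359]
tcp_rot: [0.331, 0.624, -0.329, 0.626]
force: [-0.8, 0.4, 6.2]
width: 0.617
```

Run:
```python
from h import *
st()
```

```text
t 10.78 tcp [0.5916 0.1754 0.1359] th 34.13 F [-0.8  0.4  6.2] T [ 0.1   0.05 -0.08] w 0.617 q [ 0.2   0.11  1.8   0.    1.23 -0.4 ]
```

Call:
{"fn": "apply_moves", "kwargs": {"commands": [{"xyz": [0,0,0],"twist": -0.005},{"xyz": [0,0,0],"twist": -0.005},{"xyz": [0,0,0],"twist": -0.005},{"xyz": [0,0,0],"twist": -0.005},{"xyz": [0,0,0],"twist": 0},{"xyz": [0,0,0],"twist": 0}]}}

```text
time_s: 11.28
tcp_pos: [0.5917, 0.1754, 0.136]
tcp_rot: [0.37, 0.603, -0.368, 0.604]
force: [-0.2, 0.7, 6.6]
width: 0.617
```

Run:
```python
from h import *
st()
```

```text
t 11.28 tcp [0.5917 0.1754 0.136 ] th 26.92 F [-0.2  0.7  6.6] T [ 0.03  0.01 -0.  ] w 0.617 q [ 0.2   0.11  1.8   0.    1.23 -0.27]
```

Call:
{"fn": "apply_moves", "kwargs": {"commands": [{"xyz": [0,0,0],"twist": -0.005},{"xyz": [0,0,0],"twist": -0.005},{"xyz": [0,0,0],"twist": 0},{"xyz": [0,0,0],"twist": 0}]}}

```text
time_s: 11.62
tcp_pos: [0.5914, 0.1757, 0.136]
tcp_rot: [0.387, 0.592, -0.385, 0.593]
force: [-0.8, 2.1, 6.1]
width: 0.614
```

Run:
```python
from h import *
s=st(); both(s['tcp_pos']-[0,0,.02],'b5.png',35)
```

```text
t 11.62 tcp [0.5914 0.1757 0.136 ] th 23.58 F [-0.8  2.1  6.1] T [0.27 0.24 1.22] w 0.614 q [ 0.2   0.11  1.8   0.    1.23 -0.21]
```

View pics/b5.png

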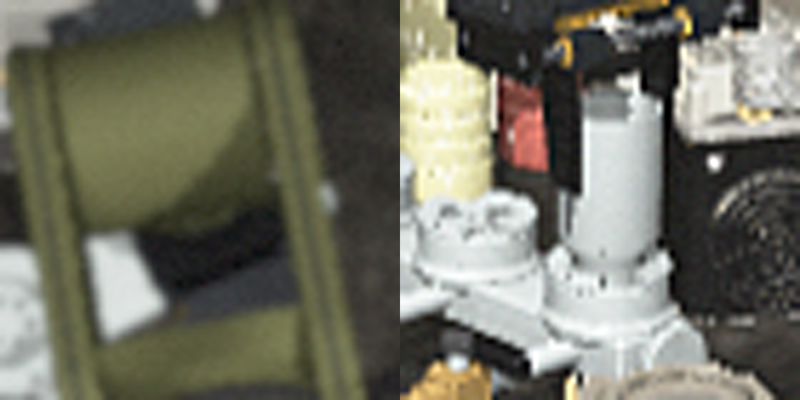

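Call:
{"fn": "apply_moves", "kwargs": {"commands": [{"xyz": [0,0,0.04],"twist": 0},{"xyz": [0,0,0.02],"twist": 0},{"xyz": [0,0,0],"twist": 0},{"xyz": [0,0,0],"twist": 0}]}}

```text
time_s: 12.05
tcp_pos: [0.5914, 0.1756, 0.1361]
tcp_rot: [0.388, 0.591, -0.386, 0.592]
force: [3.8, 4.1, -0.0]
width: 0.616
```

Run:
```python
from h import *
s=st()
```

```text
t 12.05 tcp [0.5914 0.1756 0.1361] th 23.45 F [ 3.8  4.1 -0. ] T [ 0.83 -0.91  1.38] w 0.616 q [ 0.2   0.11  1.8   0.    1.23 -0.21]
```

Call:
{"fn": "apply_moves", "kwargs": {"commands": [{"xyz": [0,0,0],"twist": 0},{"xyz": [0,0,0],"twist": 0},{"xyz": [0,0,0],"twist": 0},{"xyz": [0,0,0],"twist": 0},{"xyz": [0,0,0],"twist": 0},{"xyz": [0,0,0],"twist": 0},{"xyz": [0,0,0.3],"twist": 0},{"xyz": [0,0,0.7],"twist": 0},{"xyz": [0,0,1],"twist": 0},{"xyz": [0,0,1],"twist": 0},{"xyz": [0,0,0.6],"twist": 0}], "grip": 1}}

```text
time_s: 12.97
tcp_pos: [0.5914, 0.175, 0.2298]
tcp_rot: [0.389, 0.59, -0.387, 0.592]
force: [0.1, -0.2, 0.1]
width: 1.001
```

Run:
```python
from h import *
s=st(); both([.591,.175,.13],'b6.png',35)
```

```text
t 12.97 tcp [0.5914 0.175  0.2298] th 23.31 F [ 0.1 -0.2  0.1] T [-0.06  0.02 -0.04] w 1.001 q [ 0.2   0.04  1.71 -0.    1.38 -0.21]
```

View pics/b6.png

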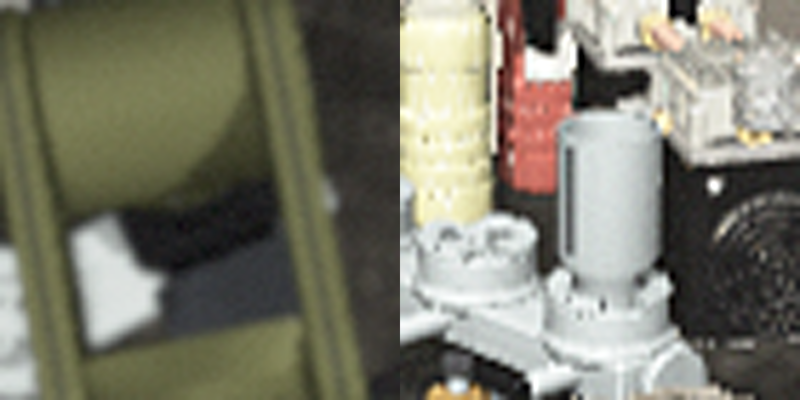

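Call:
{"fn": "apply_moves", "kwargs": {"commands": [{"xyz": [-0.3,-0.5,0],"twist": 0},{"xyz": [-0.6,-1,0],"twist": -0.002},{"xyz": [-0.6,-1,0],"twist": -0.002},{"xyz": [-0.6,-1,0],"twist": -0.002},{"xyz": [-0.6,-1,0],"twist": -0.002},{"xyz": [-0.6,-1,0],"twist": -0.002},{"xyz": [-0.6,-1,0],"twist": -0.002},{"xyz": [-0.6,-1,0],"twist": -0.002},{"xyz": [-0.6,-1,0],"twist": -0.002},{"xyz": [-0.6,-1,0],"twist": -0.002},{"xyz": [-0.6,-1,0],"twist": -0.002},{"xyz": [-0.6,-1,0],"twist": -0.002},{"xyz": [-0.6,-1,0],"twist": -0.002},{"xyz": [-0.6,-1,0],"twist": -0.002},{"xyz": [-0.6,-1,0],"twist": -0.002},{"xyz": [-0.24,-1,0],"twist": -0.002},{"xyz": [0,-1,0],"twist": -0.001},{"xyz": [0,-1,0],"twist": 0},{"xyz": [0,-1,0],"twist": 0},{"xyz": [0,-1,0],"twist": 0}]}}

```text
time_s: 14.73
tcp_pos: [0.365, -0.3132, 0.2235]
tcp_rot: [0.443, 0.552, -0.443, 0.55]
force: [0.1, -0.0, -0.1]
width: 1.001
```

Call:
{"fn": "apply_moves", "kwargs": {"commands": [{"xyz": [0,-0.8,-0.4],"twist": 0},{"xyz": [0,0,-0.8],"twist": 0},{"xyz": [0,0,-0.8],"twist": 0},{"xyz": [0,0,-0.5],"twist": 0},{"xyz": [0,0,0],"twist": 0},{"xyz": [0,0,0],"twist": 0}]}}

```text
time_s: 15.23
tcp_pos: [0.3658, -0.3317, 0.1618]
tcp_rot: [0.443, 0.552, -0.443, 0.55]
force: [0.3, 1.2, 1.0]
width: 0.997
```

Run:
```python
from h import *
s=st(); both(s['tcp_pos']-[0,0,.05],'b7.png',45)
t=grab('top')
print(fitc(t,(.591,.175),.03,.18),fitc(t,(.5362,.2763),.037,.086),fitc(t,(.4817,.378),.037,.086))
```

```text
t 15.23 tcp [ 0.3658 -0.3317  0.1618] th 12.48 F [0.3 1.2 1. ] T [-0.12 -0.02  0.03] w 0.997 q [-0.85 -0.19  2.04 -0.    1.29 -1.06]
(array([0.59249104, 0.17624287]), np.float64(39.919941856932674)) (array([0.53666807, 0.27812286]), np.float64(32.01797705241115)) (array([0.48191054, 0.379601  ]), np.float64(39.383702549586225))
```

View pics/b7.png

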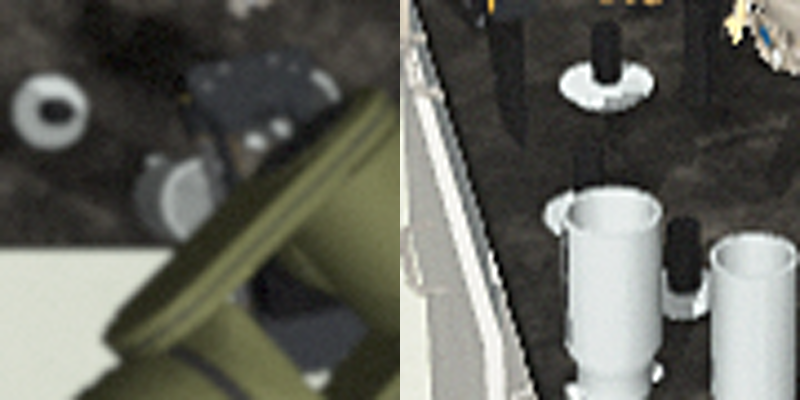

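Call:
{"fn": "apply_moves", "kwargs": {"commands": [{"xyz": [0.07,-0.03,-0.6],"twist": 0},{"xyz": [0,0,-0.6],"twist": 0},{"xyz": [0,0,-0.6],"twist": 0},{"xyz": [0,0,-0.6],"twist": 0},{"xyz": [0,0,-0.6],"twist": 0},{"xyz": [0,0,-0.6],"twist": 0},{"xyz": [0,0,-0.18],"twist": 0},{"xyz": [0,0,0],"twist": 0},{"xyz": [0,0,0],"twist": 0}]}}

```text
time_s: 16.13
tcp_pos: [0.3692, -0.3339, 0.07]
tcp_rot: [0.443, 0.551, -0.443, 0.552]
force: [0.2, -0.8, 0.1]
width: 1.0
```

Call:
{"fn": "apply_moves", "kwargs": {"commands": [{"xyz": [0,0,0],"twist": 0},{"xyz": [0,0,0],"twist": 0},{"xyz": [0,0,0],"twist": 0},{"xyz": [0,0,0],"twist": 0},{"xyz": [0,0,0],"twist": 0},{"xyz": [0,0,0],"twist": 0},{"xyz": [0,0,0],"twist": 0},{"xyz": [0,0,0],"twist": 0},{"xyz": [0,0,0],"twist": 0},{"xyz": [0,0,0],"twist": 0},{"xyz": [0,0,0],"twist": 0},{"xyz": [0,0,0],"twist": 0}], "grip": -1}}

```text
time_s: 17.13
tcp_pos: [0.3686, -0.3334, 0.0689]
tcp_rot: [0.443, 0.551, -0.443, 0.551]
force: [-0.4, 0.4, 0.2]
width: 0.536
```

Run:
```python
from h import *
s=st(); both(s['tcp_pos'],'b8.png',45)
```

```text
t 17.13 tcp [ 0.3686 -0.3334  0.0689] th 12.39 F [-0.4  0.4  0.2] T [-0.09  0.08  0.01] w 0.536 q [-0.84 -0.08  2.11 -0.    1.11 -1.06]
```

View pics/b8.png

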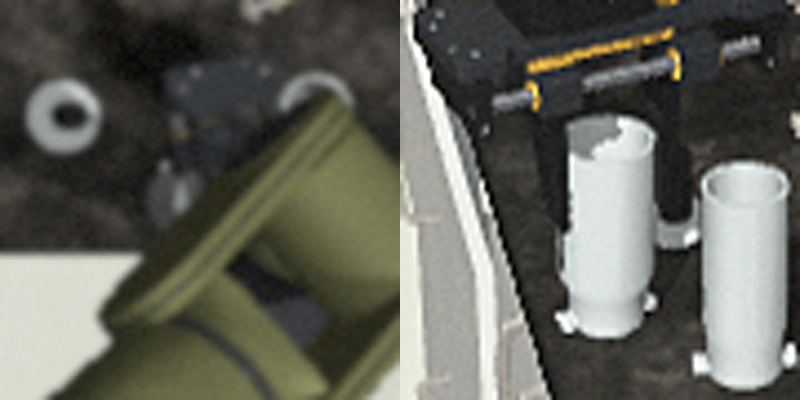

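Call:
{"fn": "apply_moves", "kwargs": {"commands": [{"xyz": [0,0,0.5],"twist": 0},{"xyz": [0,0,1],"twist": 0},{"xyz": [0,0,1],"twist": 0},{"xyz": [0,0,1],"twist": 0},{"xyz": [0,0,1],"twist": 0},{"xyz": [0,0.5,1],"twist": 0.01},{"xyz": [0,1,1],"twist": 0.01},{"xyz": [0.1,1,1],"twist": 0.01},{"xyz": [0.2,1,0],"twist": 0.01},{"xyz": [0.2,1,0],"twist": 0.01},{"xyz": [0.2,1,0],"twist": 0.01},{"xyz": [0.2,1,0],"twist": 0.01},{"xyz": [0.2,1,0],"twist": 0.01},{"xyz": [0.2,1,0],"twist": 0.01},{"xyz": [0.2,1,0],"twist": 0.01},{"xyz": [0.2,1,0],"twist": 0.01},{"xyz": [0.2,1,0],"twist": 0.01},{"xyz": [0.2,1,0],"twist": 0.01},{"xyz": [0.2,1,0],"twist": 0.01},{"xyz": [0.2,1,0],"twist": 0.01}]}}

```text
time_s: 18.9
tcp_pos: [0.4308, 0.0305, 0.2568]
tcp_rot: [0.144, 0.692, -0.144, 0.692]
force: [0.7, 0.3, -1.5]
width: 0.531
```

Call:
{"fn": "apply_moves", "kwargs": {"commands": [{"xyz": [0.2,1,0],"twist": 0.01},{"xyz": [0.2,1,0],"twist": 0.01},{"xyz": [0.2,1,0],"twist": 0.01},{"xyz": [0.2,1,0],"twist": 0.01},{"xyz": [0.3,1,0],"twist": 0.01},{"xyz": [0.4,1,0],"twist": 0.01},{"xyz": [0.5,1,0],"twist": 0},{"xyz": [0.5,1,0],"twist": 0},{"xyz": [0.5,1,0],"twist": 0},{"xyz": [0.5,0.9,0],"twist": 0},{"xyz": [0.3,0.3,0],"twist": 0},{"xyz": [0,0,0],"twist": 0},{"xyz": [0,0,0],"twist": 0},{"xyz": [0,0,0],"twist": 0}]}}

```text
time_s: 20.07
tcp_pos: [0.5257, 0.2831, 0.2564]
tcp_rot: [0.012, 0.707, -0.013, 0.707]
force: [0.6, 0.3, -2.8]
width: 0.53
```

Run:
```python
from h import *
st()
```

```text
t 20.07 tcp [0.5257 0.2831 0.2564] th 87.99 F [ 0.6  0.3 -2.8] T [-0.04  0.01 -0.  ] w 0.53 q [ 0.4  -0.01  1.72 -0.    1.43 -1.13]
```

Call:
{"fn": "apply_moves", "kwargs": {"commands": [{"xyz": [0.22,-0.14,-0.5],"twist": 0},{"xyz": [0.21,-0.14,-0.5],"twist": 0},{"xyz": [0,0,-0.5],"twist": 0},{"xyz": [0,0,-0.5],"twist": 0},{"xyz": [0,0,-0.5],"twist": 0},{"xyz": [0,0,-0.5],"twist": 0},{"xyz": [0,0,-0.3],"twist": 0},{"xyz": [0,0,-0.2],"twist": 0},{"xyz": [0,0,0],"twist": 0},{"xyz": [0,0,0],"twist": 0},{"xyz": [0,0,0],"twist": 0}]}}

```text
time_s: 20.98
tcp_pos: [0.5374, 0.2774, 0.1699]
tcp_rot: [0.013, 0.706, -0.012, 0.708]
force: [0.9, -0.1, -1.4]
width: 0.534
```

```bash
cat >> h.py <<'E'
def ovl(sx,sy,gh,R,fn):
    s=st(); g=grab('side'); u,v=map(int,proj(g,[sx,sy,.09])[0]); a=np.linspace(0,2*np.pi,60)
    im=crop(g,(u,v),30,None,10)
    def ov(x,y,r,z,col):
        p=proj(g,np.c_[x+r*np.cos(a),y+r*np.sin(a),np.full(60,z)])+[1,2]
        cv2.polylines(im,[((p-[u-30,v-30]+.5)*10).astype(int)],True,col,1)
    t=s['tcp_pos']; ov(sx,sy,.037,.086,(0,0,255)); ov(t[0],t[1],.02,t[2]-gh,(0,255,0)); ov(t[0],t[1],R,t[2]-gh+.034,(255,0,0))
    cv2.imwrite('pics/'+fn,im)
E
python3 - <<'E'
from h import *
ovl(.5365,.2762,.0689,.026,'b9.png')
E
```

```text
t 20.98 tcp [0.5374 0.2774 0.1699] th 87.95 F [ 0.9 -0.1 -1.4] T [ 0.01 -0.02 -0.02] w 0.534 q [ 0.39  0.06  1.8   0.    1.28 -1.15]
```

View pics/b9.png

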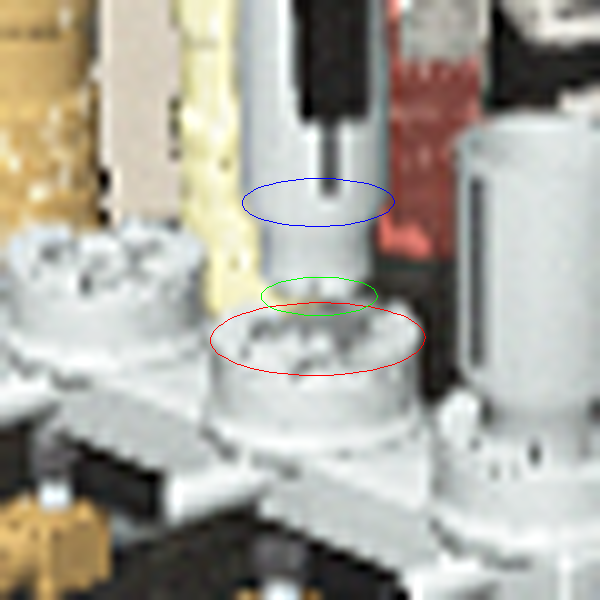

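Call:
{"fn": "apply_moves", "kwargs": {"commands": [{"xyz": [-0.02,-0.04,-0.2],"twist": 0},{"xyz": [0,0,-0.2],"twist": 0},{"xyz": [0,0,-0.2],"twist": 0},{"xyz": [0,0,-0.2],"twist": 0},{"xyz": [0,0,0],"twist": 0},{"xyz": [0,0,0],"twist": 0},{"xyz": [0,0,0],"twist": 0}]}}

```text
time_s: 21.62
tcp_pos: [0.5363, 0.276, 0.1488]
tcp_rot: [0.012, 0.707, -0.013, 0.707]
force: [0.3, -0.4, -2.5]
width: 0.533
```

Call:
{"fn": "apply_moves", "kwargs": {"commands": [{"xyz": [0,0,-0.1],"twist": 0},{"xyz": [0,0,-0.1],"twist": 0},{"xyz": [0,0,-0.1],"twist": 0},{"xyz": [0,0,0],"twist": 0},{"xyz": [0,0,0],"twist": 0}]}}

```text
time_s: 22.03
tcp_pos: [0.5369, 0.2762, 0.1424]
tcp_rot: [0.013, 0.707, -0.012, 0.707]
force: [-0.7, -0.4, 2.8]
width: 0.533
```

Run:
```python
from h import *
st()
```

```text
t 22.03 tcp [0.5369 0.2762 0.1424] th 87.96 F [-0.7 -0.4  2.8] T [-0.09  0.13 -0.04] w 0.533 q [ 0.39  0.08  1.82 -0.    1.24 -1.15]
```

Call:
{"fn": "apply_moves", "kwargs": {"commands": [{"xyz": [0,0,-0.1],"twist": 0},{"xyz": [0,0,-0.1],"twist": 0},{"xyz": [0,0,-0.04],"twist": 0},{"xyz": [0,0,0],"twist": 0},{"xyz": [0,0,0],"twist": 0},{"xyz": [0,0,0],"twist": 0}]}}

```text
time_s: 22.53
tcp_pos: [0.537, 0.2762, 0.1366]
tcp_rot: [0.013, 0.706, -0.012, 0.708]
force: [-1.2, -1.4, 6.5]
width: 0.537
```

Call:
{"fn": "apply_moves", "kwargs": {"commands": [{"xyz": [0,0,0],"twist": -0.01},{"xyz": [0,0,0],"twist": -0.01},{"xyz": [0,0,0],"twist": -0.01},{"xyz": [0,0,0],"twist": 0},{"xyz": [0,0,0],"twist": 0}]}}

```text
time_s: 22.95
tcp_pos: [0.5369, 0.2766, 0.1367]
tcp_rot: [0.08, 0.702, -0.078, 0.703]
force: [-1.4, 0.2, 6.2]
width: 0.53
```

Run:
```python
from h import *
st()
```

```text
t 22.95 tcp [0.5369 0.2766 0.1367] th 77.08 F [-1.4  0.2  6.2] T [ 0.07  0.35 -0.04] w 0.53 q [ 0.39  0.08  1.83  0.    1.23 -0.96]
```

Call:
{"fn": "apply_moves", "kwargs": {"commands": [{"xyz": [0,0,0],"twist": -0.012},{"xyz": [0,0,0],"twist": -0.012},{"xyz": [0,0,0],"twist": -0.012},{"xyz": [0,0,0],"twist": -0.012},{"xyz": [0,0,0],"twist": -0.012},{"xyz": [0,0,0],"twist": -0.012},{"xyz": [0,0,0],"twist": -0.012},{"xyz": [0,0,0],"twist": -0.012},{"xyz": [0,0,0],"twist": -0.012},{"xyz": [0,0,0],"twist": -0.012},{"xyz": [0,0,0],"twist": -0.006},{"xyz": [0,0,0],"twist": -0.006},{"xyz": [0,0,0],"twist": 0},{"xyz": [0,0,0],"twist": 0}]}}

```text
time_s: 24.12
tcp_pos: [0.5374, 0.2773, 0.1371]
tcp_rot: [0.357, 0.611, -0.354, 0.612]
force: [-0.8, 1.8, 6.5]
width: 0.532
```

Run:
```python
from h import *
st()
```

```text
t 24.12 tcp [0.5374 0.2773 0.1371] th 29.42 F [-0.8  1.8  6.5] T [0.29 0.12 0.03] w 0.532 q [ 0.39  0.08  1.83  0.    1.23 -0.13]
```

Call:
{"fn": "apply_moves", "kwargs": {"commands": [{"xyz": [0,0,0],"twist": -0.006},{"xyz": [0,0,0],"twist": -0.006},{"xyz": [0,0,0],"twist": 0},{"xyz": [0,0,0],"twist": 0}]}}

```text
time_s: 24.45
tcp_pos: [0.5377, 0.2762, 0.137]
tcp_rot: [0.378, 0.597, -0.377, 0.599]
force: [-0.2, -1.1, 6.5]
width: 0.537
```

Run:
```python
from h import *
st()
```

```text
t 24.45 tcp [0.5377 0.2762 0.137 ] th 25.25 F [-0.2 -1.1  6.5] T [-0.31 -0.03  0.46] w 0.537 q [ 0.39  0.08  1.83 -0.    1.23 -0.06]
```

Call:
{"fn": "apply_moves", "kwargs": {"commands": [{"xyz": [0,0,0],"twist": -0.006},{"xyz": [0,0,0],"twist": 0},{"xyz": [0,0,0],"twist": 0}]}}

```text
time_s: 24.7
tcp_pos: [0.5372, 0.2764, 0.1372]
tcp_rot: [0.389, 0.59, -0.388, 0.592]
force: [-1.1, -1.4, 7.8]
width: 0.535
```

Run:
```python
from h import *
st()
```

```text
t 24.7 tcp [0.5372 0.2764 0.1372] th 23.23 F [-1.1 -1.4  7.8] T [-0.27  0.39  0.94] w 0.535 q [ 0.39  0.08  1.83 -0.    1.23 -0.02]
```

Call:
{"fn": "apply_moves", "kwargs": {"commands": [{"xyz": [0,0,0],"twist": 0},{"xyz": [0,0,0],"twist": 0},{"xyz": [0,0,0],"twist": 0},{"xyz": [0,0,0],"twist": 0},{"xyz": [0,0,0],"twist": 0},{"xyz": [0,0,0],"twist": 0},{"xyz": [0,0,0.3],"twist": 0},{"xyz": [0,0,0.7],"twist": 0},{"xyz": [0,0,1],"twist": 0},{"xyz": [0,0,1],"twist": 0},{"xyz": [0,0,1],"twist": 0},{"xyz": [-0.3,0,0.6],"twist": 0}], "grip": 1}}

```text
time_s: 25.7
tcp_pos: [0.5305, 0.2764, 0.2545]
tcp_rot: [0.391, 0.589, -0.388, 0.591]
force: [0.4, -0.5, -0.5]
width: 1.0
```

Run:
```python
from h import *
s=st(); both([.5365,.276,.13],'b10.png',35)
```

```text
t 25.7 tcp [0.5305 0.2764 0.2545] th 22.86 F [ 0.4 -0.5 -0.5] T [-0.1  -0.01 -0.02] w 1.0 q [ 0.39 -0.01  1.73 -0.    1.42 -0.01]
```

View pics/b10.png

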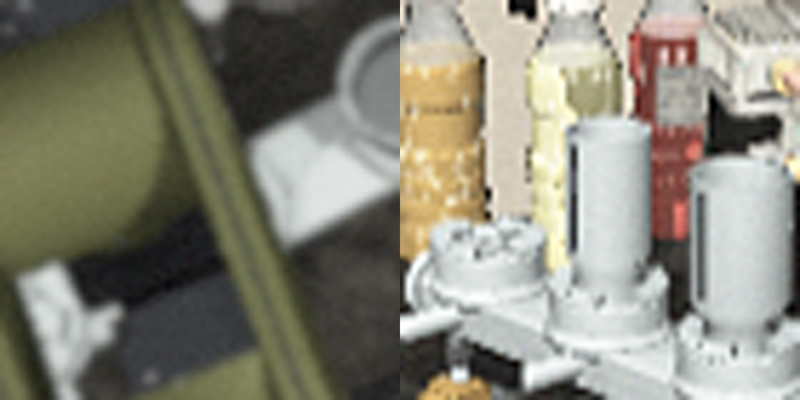

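Call:
{"fn": "apply_moves", "kwargs": {"commands": [{"xyz": [-0.3,-0.6,0],"twist": -0.003},{"xyz": [-0.3,-1,0],"twist": -0.003},{"xyz": [-0.3,-1,0],"twist": -0.003},{"xyz": [-0.3,-1,0],"twist": -0.003},{"xyz": [-0.3,-1,0],"twist": -0.003},{"xyz": [-0.3,-1,0],"twist": -0.003},{"xyz": [-0.3,-1,0],"twist": -0.003},{"xyz": [-0.3,-1,0],"twist": -0.003},{"xyz": [-0.3,-1,0],"twist": -0.003},{"xyz": [-0.3,-1,0],"twist": -0.003},{"xyz": [-0.3,-1,0],"twist": -0.003},{"xyz": [-0.3,-1,0],"twist": -0.003},{"xyz": [-0.3,-1,0],"twist": -0.003},{"xyz": [-0.23,-1,0],"twist": -0.003},{"xyz": [0,-1,0],"twist": -0.003},{"xyz": [0,-1,0],"twist": -0.003},{"xyz": [0,-1,0],"twist": -0.003},{"xyz": [0,-1,0],"twist": -0.003},{"xyz": [0,-1,0],"twist": -0.003},{"xyz": [0,-1,0],"twist": -0.003}]}}

```text
time_s: 27.47
tcp_pos: [0.425, -0.215, 0.2489]
tcp_rot: [0.493, 0.507, -0.493, 0.506]
force: [0.8, 0.3, -0.2]
width: 0.997
```

Call:
{"fn": "apply_moves", "kwargs": {"commands": [{"xyz": [0,-1,0],"twist": -0.003},{"xyz": [0,-1,0],"twist": -0.003},{"xyz": [0,-1,0],"twist": -0.003},{"xyz": [0,-1,0],"twist": -0.003},{"xyz": [0,-1,0],"twist": -0.003},{"xyz": [0,-1,0],"twist": -0.003},{"xyz": [0,-1,-0.5],"twist": 0},{"xyz": [0,-0.3,-0.8],"twist": 0},{"xyz": [0,0,-0.8],"twist": 0},{"xyz": [0,0,-0.8],"twist": 0},{"xyz": [0,0,-0.5],"twist": 0},{"xyz": [0,0,0],"twist": 0},{"xyz": [0,0,0],"twist": 0}]}}

```text
time_s: 28.55
tcp_pos: [0.4252, -0.3958, 0.1642]
tcp_rot: [0.521, 0.479, -0.521, 0.477]
force: [0.7, 0.9, 0.7]
width: 1.003
```

Run:
```python
from h import *
s=st(); both(s['tcp_pos']-[0,0,.05],'b11.png',45)
t=grab('top')
print(fitc(t,(.537,.277),.026,.18,span=.006),fitc(t,(.591,.175),.03,.18,span=.006))
cv2.imwrite('pics/t11.png',t['img'][:,:,::-1])
```

```text
t 28.55 tcp [ 0.4252 -0.3958  0.1642] th -4.78 F [0.7 0.9 0.7] T [-0.11  0.03  0.01] w 1.003 q [-0.84  0.01  1.86 -0.    1.28 -0.76]
(array([0.53861516, 0.27746092]), np.float64(33.21748619440827)) (array([0.59243592, 0.17624211]), np.float64(41.126961390930056))
```

View pics/b11.png

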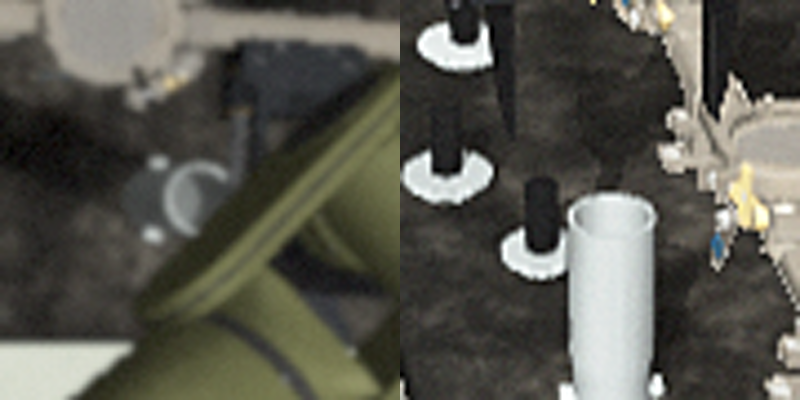

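View pics/t11.png

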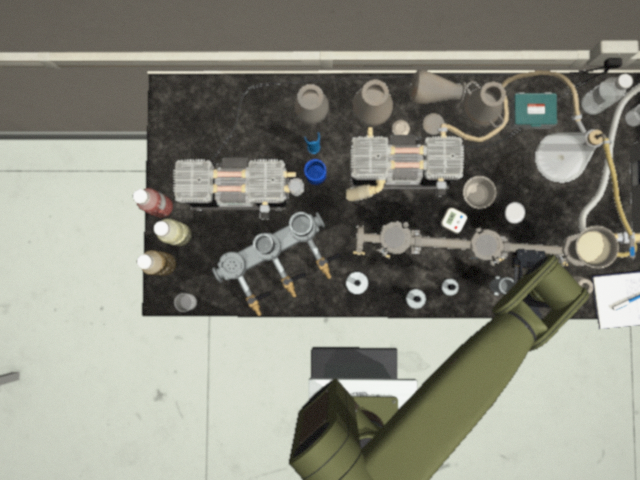

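Call:
{"fn": "apply_moves", "kwargs": {"commands": [{"xyz": [0.08,0.04,-0.6],"twist": 0},{"xyz": [0,0,-0.6],"twist": 0},{"xyz": [0,0,-0.6],"twist": 0},{"xyz": [0,0,-0.6],"twist": 0},{"xyz": [0,0,-0.6],"twist": 0},{"xyz": [0,0,-0.6],"twist": 0},{"xyz": [0,0,-0.27],"twist": 0},{"xyz": [0,0,0],"twist": 0},{"xyz": [0,0,0],"twist": 0}]}}

```text
time_s: 29.45
tcp_pos: [0.4281, -0.3958, 0.0696]
tcp_rot: [0.521, 0.478, -0.521, 0.479]
force: [-0.5, 0.3, 0.4]
width: 0.999
```

Call:
{"fn": "apply_moves", "kwargs": {"commands": [{"xyz": [0,0,0],"twist": 0},{"xyz": [0,0,0],"twist": 0},{"xyz": [0,0,0],"twist": 0},{"xyz": [0,0,0],"twist": 0},{"xyz": [0,0,0],"twist": 0},{"xyz": [0,0,0],"twist": 0},{"xyz": [0,0,0],"twist": 0},{"xyz": [0,0,0],"twist": 0},{"xyz": [0,0,0],"twist": 0},{"xyz": [0,0,0],"twist": 0},{"xyz": [0,0,0],"twist": 0},{"xyz": [0,0,0],"twist": 0},{"xyz": [0,0,0],"twist": 0}], "grip": -1}}

```text
time_s: 30.53
tcp_pos: [0.4276, -0.3954, 0.0686]
tcp_rot: [-0.521, -0.478, 0.521, -0.478]
force: [-0.2, -0.2, -0.8]
width: 0.45
```

Run:
```python
from h import *
s=st(); both(s['tcp_pos'],'b12.png',45)
```

```text
t 30.53 tcp [ 0.4276 -0.3954  0.0686] th 355.11 F [-0.2 -0.2 -0.8] T [-0.02  0.1  -0.01] w 0.45 q [-0.84  0.11  1.92 -0.    1.11 -0.75]
```

View pics/b12.png

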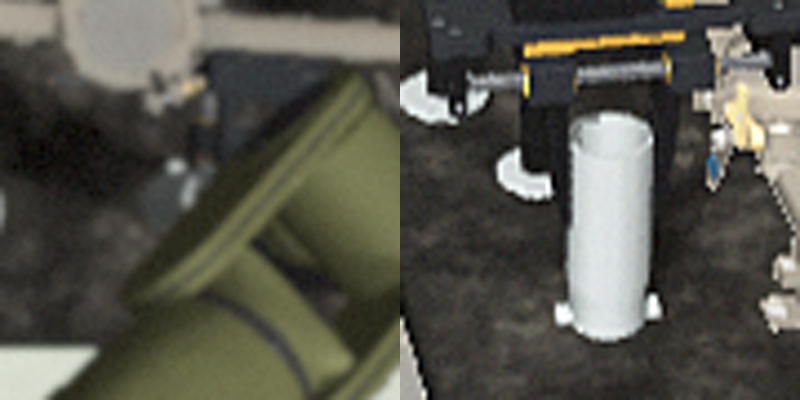

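Call:
{"fn": "apply_moves", "kwargs": {"commands": [{"xyz": [0,0,0.5],"twist": 0},{"xyz": [0,0,1],"twist": 0},{"xyz": [0,0,1],"twist": 0},{"xyz": [0,0,1],"twist": 0},{"xyz": [0,0,1],"twist": 0},{"xyz": [0,0.5,1],"twist": 0.01},{"xyz": [0,1,1],"twist": 0.01},{"xyz": [0,1,1],"twist": 0.01},{"xyz": [0,1,0],"twist": 0.01},{"xyz": [0,1,0],"twist": 0.01},{"xyz": [0,1,0],"twist": 0.01},{"xyz": [0,1,0],"twist": 0.01},{"xyz": [0,1,0],"twist": 0.01},{"xyz": [0,1,0],"twist": 0.01},{"xyz": [0,1,0],"twist": 0.01},{"xyz": [0,1,0],"twist": 0.01},{"xyz": [0,1,0],"twist": 0.01},{"xyz": [0,1,0],"twist": 0.01},{"xyz": [0,1,0],"twist": 0.01},{"xyz": [0,1,0],"twist": 0.01}]}}

```text
time_s: 32.3
tcp_pos: [0.427, -0.0316, 0.2564]
tcp_rot: [0.246, 0.663, -0.246, 0.663]
force: [0.2, -0.1, -2.9]
width: 0.451
```

Call:
{"fn": "apply_moves", "kwargs": {"commands": [{"xyz": [0,1,0],"twist": 0.01},{"xyz": [0,1,0],"twist": 0.01},{"xyz": [0,1,0],"twist": 0.01},{"xyz": [0,1,0],"twist": 0.01},{"xyz": [0,1,0],"twist": 0.01},{"xyz": [0,1,0],"twist": 0.01},{"xyz": [0,1,0],"twist": 0.01},{"xyz": [0.1,1,0],"twist": 0.01},{"xyz": [0.2,1,0],"twist": 0.01},{"xyz": [0.3,1,0],"twist": 0.01},{"xyz": [0.3,1,0],"twist": 0.008},{"xyz": [0.3,1,0],"twist": 0},{"xyz": [0.3,1,0],"twist": 0},{"xyz": [0.3,1,0],"twist": 0},{"xyz": [0.2,1,0],"twist": 0},{"xyz": [0.2,0.9,0],"twist": 0},{"xyz": [0,0,0],"twist": 0},{"xyz": [0,0,0],"twist": 0},{"xyz": [0,0,0],"twist": 0}]}}

```text
time_s: 33.88
tcp_pos: [0.4822, 0.3641, 0.256]
tcp_rot: [0.012, 0.707, -0.013, 0.707]
force: [0.2, 1.0, -3.2]
width: 0.451
```

Run:
```python
from h import *
st()
```

```text
t 33.88 tcp [0.4822 0.3641 0.256 ] th 88.05 F [ 0.2  1.  -3.2] T [-0.01  0.08  0.03] w 0.451 q [ 0.56  0.    1.71 -0.    1.43 -0.98]
```

Call:
{"fn": "apply_moves", "kwargs": {"commands": [{"xyz": [0.03,0.27,-0.5],"twist": 0},{"xyz": [0,0.27,-0.5],"twist": 0},{"xyz": [0,0,-0.5],"twist": 0},{"xyz": [0,0,-0.5],"twist": 0},{"xyz": [0,0,-0.5],"twist": 0},{"xyz": [0,0,-0.5],"twist": 0},{"xyz": [0,0,-0.3],"twist": 0},{"xyz": [0,0,-0.2],"twist": 0},{"xyz": [0,0,0],"twist": 0},{"xyz": [0,0,0],"twist": 0},{"xyz": [0,0,0],"twist": 0}]}}

```text
time_s: 34.8
tcp_pos: [0.4839, 0.3784, 0.1697]
tcp_rot: [0.013, 0.706, -0.012, 0.708]
force: [0.2, -0.4, -3.0]
width: 0.444
```

Run:
```python
from h import *
ovl(.483,.3776,.0686,.022,'b13.png')
```

```text
t 34.8 tcp [0.4839 0.3784 0.1697] th 87.92 F [ 0.2 -0.4 -3. ] T [ 0.04 -0.03  0.04] w 0.444 q [ 0.58  0.08  1.78  0.    1.29 -0.96]
```

View pics/b13.png

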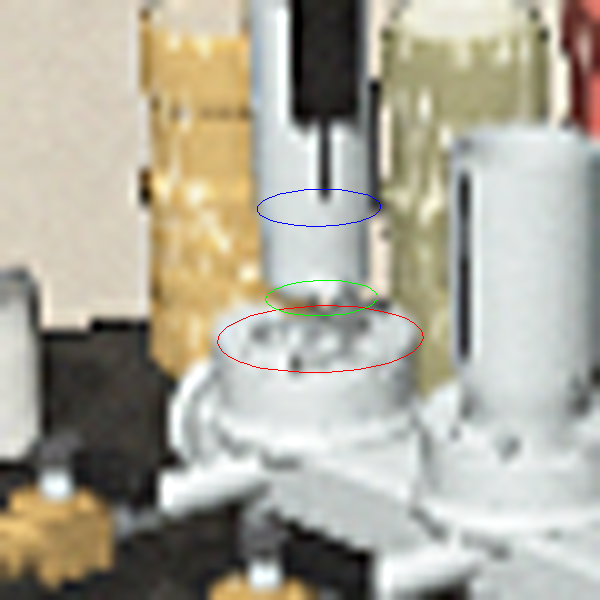

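Call:
{"fn": "apply_moves", "kwargs": {"commands": [{"xyz": [-0.02,-0.03,-0.2],"twist": 0},{"xyz": [0,0,-0.2],"twist": 0},{"xyz": [0,0,-0.2],"twist": 0},{"xyz": [0,0,-0.2],"twist": 0},{"xyz": [0,0,0],"twist": 0},{"xyz": [0,0,0],"twist": 0},{"xyz": [0,0,0],"twist": 0}]}}

```text
time_s: 35.43
tcp_pos: [0.4829, 0.3773, 0.1486]
tcp_rot: [0.012, 0.707, -0.012, 0.707]
force: [-0.1, -0.1, -2.9]
width: 0.452
```

Call:
{"fn": "apply_moves", "kwargs": {"commands": [{"xyz": [0,0,-0.1],"twist": 0},{"xyz": [0,0,-0.1],"twist": 0},{"xyz": [0,0,-0.1],"twist": 0},{"xyz": [0,0,0],"twist": 0},{"xyz": [0,0,0],"twist": 0}]}}

```text
time_s: 35.85
tcp_pos: [0.4833, 0.3776, 0.1422]
tcp_rot: [0.013, 0.707, -0.012, 0.707]
force: [-0.2, -0.8, 2.9]
width: 0.446
```

Run:
```python
from h import *
st()
```

```text
t 35.85 tcp [0.4833 0.3776 0.1422] th 87.94 F [-0.2 -0.8  2.9] T [-0.07  0.16  0.03] w 0.446 q [ 0.58  0.1   1.8  -0.    1.24 -0.96]
```

Call:
{"fn": "apply_moves", "kwargs": {"commands": [{"xyz": [0,0,-0.1],"twist": 0},{"xyz": [0,0,-0.1],"twist": 0},{"xyz": [0,0,-0.04],"twist": 0},{"xyz": [0,0,0],"twist": 0},{"xyz": [0,0,0],"twist": 0},{"xyz": [0,0,0],"twist": 0},{"xyz": [0,0,0],"twist": -0.01},{"xyz": [0,0,0],"twist": -0.01},{"xyz": [0,0,0],"twist": -0.01},{"xyz": [0,0,0],"twist": 0},{"xyz": [0,0,0],"twist": 0}]}}

```text
time_s: 36.77
tcp_pos: [0.4835, 0.3778, 0.1364]
tcp_rot: [0.08, 0.702, -0.078, 0.703]
force: [-1.2, -2.2, 6.0]
width: 0.451
```

Run:
```python
from h import *
st()
```

```text
t 36.77 tcp [0.4835 0.3778 0.1364] th 77.08 F [-1.2 -2.2  6. ] T [-0.11  0.24 -0.01] w 0.451 q [ 0.58  0.1   1.81  0.    1.23 -0.77]
```

Call:
{"fn": "apply_moves", "kwargs": {"commands": [{"xyz": [0,0,0],"twist": -0.012},{"xyz": [0,0,0],"twist": -0.012},{"xyz": [0,0,0],"twist": -0.012},{"xyz": [0,0,0],"twist": -0.012},{"xyz": [0,0,0],"twist": -0.012},{"xyz": [0,0,0],"twist": -0.012},{"xyz": [0,0,0],"twist": -0.012},{"xyz": [0,0,0],"twist": -0.012},{"xyz": [0,0,0],"twist": -0.012},{"xyz": [0,0,0],"twist": -0.012},{"xyz": [0,0,0],"twist": -0.006},{"xyz": [0,0,0],"twist": -0.006},{"xyz": [0,0,0],"twist": 0},{"xyz": [0,0,0],"twist": 0}]}}

```text
time_s: 37.93
tcp_pos: [0.4835, 0.378, 0.1364]
tcp_rot: [0.356, 0.611, -0.355, 0.612]
force: [-0.0, 0.3, 6.3]
width: 0.449
```

Run:
```python
from h import *
st()
```

```text
t 37.93 tcp [0.4835 0.378  0.1364] th 29.51 F [-0.   0.3  6.3] T [-0.08  0.24 -0.14] w 0.449 q [0.58 0.1  1.81 0.   1.23 0.06]
```

Call:
{"fn": "apply_moves", "kwargs": {"commands": [{"xyz": [0,0,0],"twist": -0.006},{"xyz": [0,0,0],"twist": -0.006},{"xyz": [0,0,0],"twist": 0},{"xyz": [0,0,0],"twist": 0}]}}

```text
time_s: 38.27
tcp_pos: [0.4832, 0.3784, 0.1365]
tcp_rot: [0.378, 0.598, -0.376, 0.598]
force: [-1.6, 1.0, 5.9]
width: 0.448
```

Run:
```python
from h import *
st()
```

```text
t 38.27 tcp [0.4832 0.3784 0.1365] th 25.37 F [-1.6  1.   5.9] T [0.12 0.58 0.85] w 0.448 q [0.58 0.1  1.81 0.   1.23 0.13]
```

Call:
{"fn": "apply_moves", "kwargs": {"commands": [{"xyz": [0,0,0],"twist": -0.004},{"xyz": [0,0,0],"twist": 0},{"xyz": [0,0,0],"twist": 0}]}}

```text
time_s: 38.52
tcp_pos: [0.483, 0.3787, 0.1365]
tcp_rot: [0.385, 0.594, -0.384, 0.593]
force: [-1.9, 1.9, 5.6]
width: 0.45
```

Call:
{"fn": "apply_moves", "kwargs": {"commands": [{"xyz": [0,0,0],"twist": 0},{"xyz": [0,0,0],"twist": 0},{"xyz": [0,0,0],"twist": 0},{"xyz": [0,0,0],"twist": 0},{"xyz": [0,0,0],"twist": 0},{"xyz": [0,0,0],"twist": 0},{"xyz": [0,0,0.3],"twist": 0},{"xyz": [0,0,0.7],"twist": 0},{"xyz": [0,0,1],"twist": 0},{"xyz": [0,0,1],"twist": 0},{"xyz": [0,0,1],"twist": 0},{"xyz": [-0.3,0,0.6],"twist": 0},{"xyz": [-0.5,-0.5,0],"twist": 0},{"xyz": [-0.5,-1,0],"twist": 0},{"xyz": [-0.5,-1,0],"twist": 0},{"xyz": [0,-1,0],"twist": 0},{"xyz": [0,-1,0],"twist": 0},{"xyz": [0,-1,0],"twist": 0}], "grip": 1}}

```text
time_s: 40.02
tcp_pos: [0.4369, 0.2389, 0.2502]
tcp_rot: [0.385, 0.593, -0.385, 0.593]
force: [-0.5, -0.6, 0.0]
width: 1.002
```

Run:
```python
from h import *
s=st(); t=grab('top','t14.png'); g=grab('side')
for n,x,r in (('LL',(.4349,.0176),.0315),('LM',(.3884,-.1549),.0275),('LS',(.4233,-.2559),.0235)): print(n,fitc(t,x,r,.012))
for n,x,r in (('FS',(.485,.378),.022),('FM',(.5386,.2775),.026),('FL',(.5924,.1762),.03)): print(n,fitc(t,x,r,.18,span=.006))
cv2.imwrite('pics/s14.png',cv2.resize(g['img'][180:340,240:400,::-1],None,fx=3.7,fy=3.7,interpolation=cv2.INTER_CUBIC))
```

```text
t 40.02 tcp [0.4369 0.2389 0.2502] th 23.94 F [-0.5 -0.6  0. ] T [-0.11  0.03 -0.01] w 1.002 q [ 0.39 -0.24  1.94  0.    1.44 -0.03]
LL (array([0.4329, 0.0186]), np.float64(60.0))
LM (array([ 0.38846997, -0.15418767]), np.float64(59.916972393073706))
LS (array([ 0.42438113, -0.25564753]), np.float64(59.9664636217436))
FS (array([0.48625641, 0.38057581]), np.float64(18.928053367822656))
FM (array([0.5413396 , 0.27748081]), np.float64(25.416654245581793))
FL (array([0.59303775, 0.1763007 ]), np.float64(28.207783392321335))
```

View pics/t14.png

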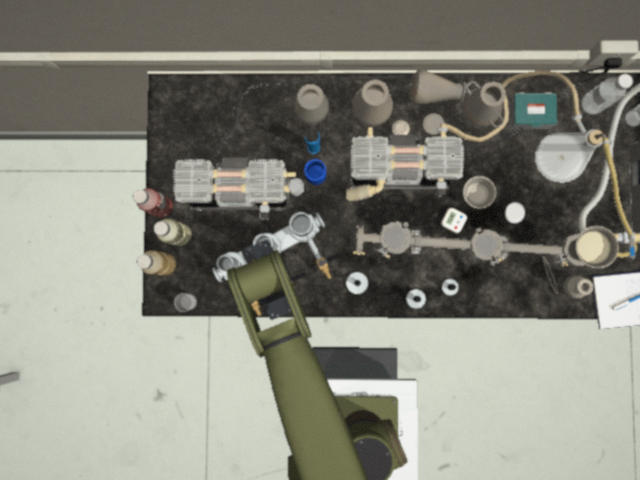

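View pics/s14.png

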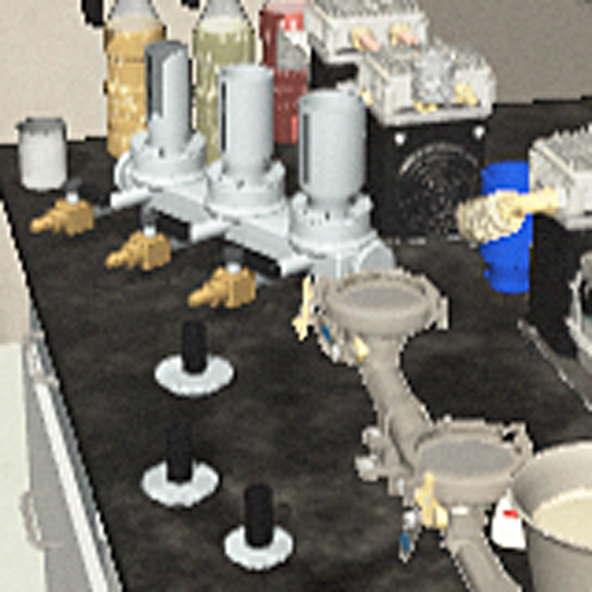

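```bash
sed -i 's/,-40,60)/,-40,150)/' h.py
python3 - <<'E'
from h import *
t=grab('top')
for n,x,r in (('LL',(.4349,.0176),.0315),('LM',(.3884,-.1549),.0275),('LS',(.4233,-.2559),.0235)):
    print(n,*[fitc(t,x,r+e,.012,span=.004)[0].round(4) for e in (-.001,0,.001)])
    p=proj(t,[*x,.054])[0]; print(p)
E
```

```text
LL [0.4339 0.018 ] [0.4339 0.0179] [0.4339 0.0178]
[357.34113755 282.19735542]
LM [ 0.3886 -0.1558] [ 0.3885 -0.1554] [ 0.3886 -0.1554]
[417.50263301 298.71972478]
LS [ 0.423  -0.2564] [ 0.4233 -0.256 ] [ 0.4233 -0.2558]
[452.70531715 286.70032541]
```

Call:
{"fn": "apply_moves", "kwargs": {"commands": [{"xyz": [0,-0.6,0],"twist": 0.016},{"xyz": [0,-0.9,-0.3],"twist": 0.016},{"xyz": [0,-0.9,-0.5],"twist": 0.016},{"xyz": [0,-0.9,-0.5],"twist": 0.016},{"xyz": [0,-0.9,-0.5],"twist": 0.016},{"xyz": [0,-0.9,-0.5],"twist": 0.016},{"xyz": [0,-0.9,-0.5],"twist": 0.016},{"xyz": [0,-0.9,-0.5],"twist": 0.016},{"xyz": [-0.1,-0.9,-0.5],"twist": 0.016},{"xyz": [0,-0.9,-0.5],"twist": 0.016},{"xyz": [0,0,-0.5],"twist": 0.016},{"xyz": [0,0,-0.5],"twist": 0.007},{"xyz": [0,0,-0.5],"twist": 0},{"xyz": [0,0,0],"twist": 0},{"xyz": [0,0,0],"twist": 0}], "grip": 0.2}}

```text
time_s: 41.42
tcp_pos: [0.435, 0.023, 0.1046]
tcp_rot: [0.001, 0.708, -0.001, 0.706]
force: [-0.3, -0.5, 0.8]
width: 0.596
```

Run:
```python
from h import *
s=st(); both(s['tcp_pos']-[0,0,.05],'b15.png',45)
```

```text
t 41.42 tcp [0.435  0.023  0.1046] th 89.8 F [-0.3 -0.5  0.8] T [ 0.01 -0.05  0.03] w 0.596 q [-0.07 -0.28  2.22  0.    1.2  -1.64]
```

View pics/b15.png

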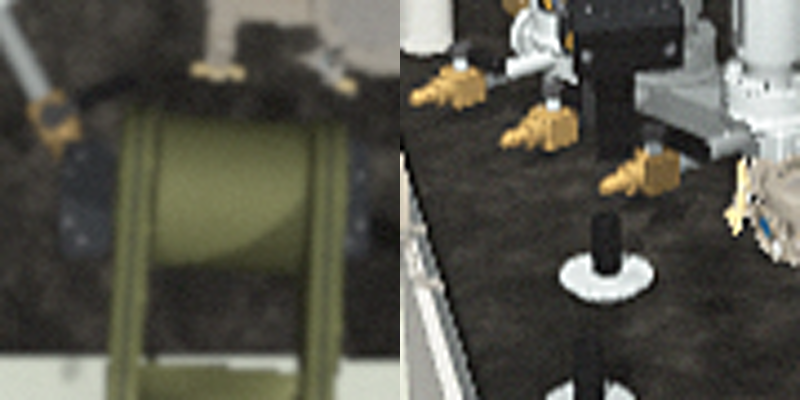

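Call:
{"fn": "apply_moves", "kwargs": {"commands": [{"xyz": [-0.04,-0.2,-0.5],"twist": 0},{"xyz": [0,0,-0.6],"twist": 0},{"xyz": [0,0,-0.6],"twist": 0},{"xyz": [0,0,-0.6],"twist": 0},{"xyz": [0,0,-0.6],"twist": 0},{"xyz": [0,0,-0.3],"twist": 0},{"xyz": [0,0,0],"twist": 0},{"xyz": [0,0,0],"twist": 0},{"xyz": [0,0,0],"twist": 0}]}}

```text
time_s: 42.27
tcp_pos: [0.4355, 0.0173, 0.0265]
tcp_rot: [0.001, 0.706, -0.001, 0.708]
force: [-1.2, -0.0, 1.5]
width: 0.597
```

Call:
{"fn": "apply_moves", "kwargs": {"commands": [{"xyz": [0,0,0],"twist": 0},{"xyz": [0,0,0],"twist": 0},{"xyz": [0,0,0],"twist": 0},{"xyz": [0,0,0],"twist": 0},{"xyz": [0,0,0],"twist": 0},{"xyz": [0,0,0],"twist": 0},{"xyz": [0,0,0],"twist": 0},{"xyz": [0,0,0],"twist": 0},{"xyz": [0,0,0],"twist": 0},{"xyz": [0,0,0],"twist": 0}], "grip": -1, "squeeze": 30}}

```text
time_s: 43.1
tcp_pos: [0.4344, 0.0173, 0.0252]
tcp_rot: [0.001, 0.707, -0.001, 0.707]
force: [0.2, -0.9, 1.4]
width: 0.191
```

Run:
```python
from h import *
s=st(); both(s['tcp_pos'],'b16.png',35)
```

```text
t 43.1 tcp [0.4344 0.0173 0.0252] th 89.79 F [ 0.2 -0.9  1.4] T [ 0.01 -0.02  0.01] w 0.191 q [-0.08 -0.16  2.27 -0.    1.03 -1.65]
```

View pics/b16.png

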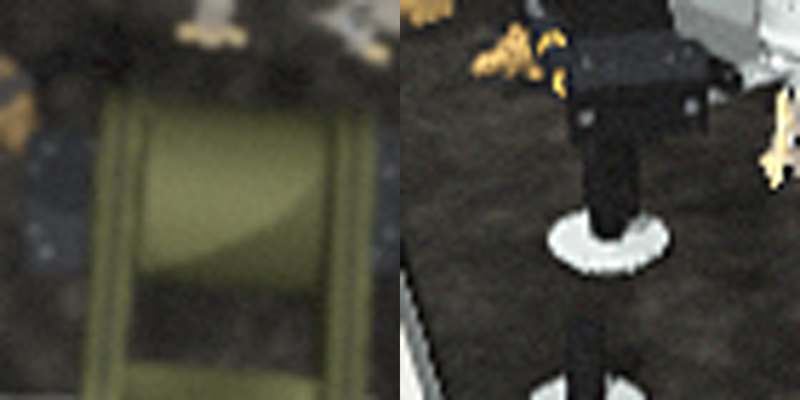

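Call:
{"fn": "apply_moves", "kwargs": {"commands": [{"xyz": [0,0,0.5],"twist": 0},{"xyz": [0,0,1],"twist": 0},{"xyz": [0,0,1],"twist": 0},{"xyz": [0,0,1],"twist": 0},{"xyz": [0,0,1],"twist": 0},{"xyz": [0,0,1],"twist": 0},{"xyz": [0,0,1],"twist": 0},{"xyz": [0,0,1],"twist": 0},{"xyz": [0.4,0.4,1],"twist": 0},{"xyz": [0.8,0.8,0],"twist": 0},{"xyz": [0.8,0.8,0],"twist": 0},{"xyz": [0.8,0.8,0],"twist": 0},{"xyz": [0.8,0.8,0],"twist": 0},{"xyz": [0.8,0.8,0],"twist": 0},{"xyz": [0.8,0.8,0],"twist": 0},{"xyz": [0.7,0.7,0],"twist": 0},{"xyz": [0.35,0.4,0],"twist": 0},{"xyz": [0,0,0],"twist": 0},{"xyz": [0,0,0],"twist": 0},{"xyz": [0,0,0],"twist": 0}]}}

```text
time_s: 44.87
tcp_pos: [0.59, 0.1743, 0.2371]
tcp_rot: [0.001, 0.708, -0.002, 0.707]
force: [0.5, -1.3, -2.0]
width: 0.191
```

Run:
```python
from h import *
st()
```

```text
t 44.87 tcp [0.59   0.1743 0.2371] th 89.81 F [ 0.5 -1.3 -2. ] T [ 0.01  0.04 -0.01] w 0.191 q [ 0.2   0.04  1.71 -0.    1.4  -1.37]
```

Call:
{"fn": "apply_moves", "kwargs": {"commands": [{"xyz": [0.05,0.04,-0.4],"twist": 0},{"xyz": [0,0,-0.4],"twist": 0},{"xyz": [0,0,-0.3],"twist": 0},{"xyz": [0,0,0],"twist": 0},{"xyz": [0,0,0],"twist": 0},{"xyz": [0,0,0],"twist": 0}]}}

```text
time_s: 45.37
tcp_pos: [0.5918, 0.1757, 0.2101]
tcp_rot: [0.001, 0.707, -0.001, 0.707]
force: [-0.5, -0.1, -0.4]
width: 0.193
```

```bash
cat >> h.py <<'E'
def ovlid(sx,sy,gh,R,fn):
    s=st(); g=grab('side'); u,v=map(int,proj(g,[sx,sy,.18])[0]); a=np.linspace(0,2*np.pi,60)
    im=crop(g,(u,v),30,None,10)
    def ov(x,y,r,z,col):
        p=proj(g,np.c_[x+r*np.cos(a),y+r*np.sin(a),np.full(60,z)])+[.7,1.5]
        cv2.polylines(im,[((p-[u-30,v-30]+.5)*10).astype(int)],True,col,1)
    t=s['tcp_pos']; ov(sx,sy,R,.18,(0,0,255)); ov(t[0],t[1],R+.0015,t[2]-gh+.008,(0,255,0))
    cv2.imwrite('pics/'+fn,im)
E
python3 - <<'E'
from h import *
ovlid(.5912,.1752,.0252,.03,'b17.png')
E
```

```text
t 45.37 tcp [0.5918 0.1757 0.2101] th 89.77 F [-0.5 -0.1 -0.4] T [ 0.02 -0.02 -0.04] w 0.193 q [ 0.2   0.06  1.73 -0.    1.36 -1.37]
```

View pics/b17.png

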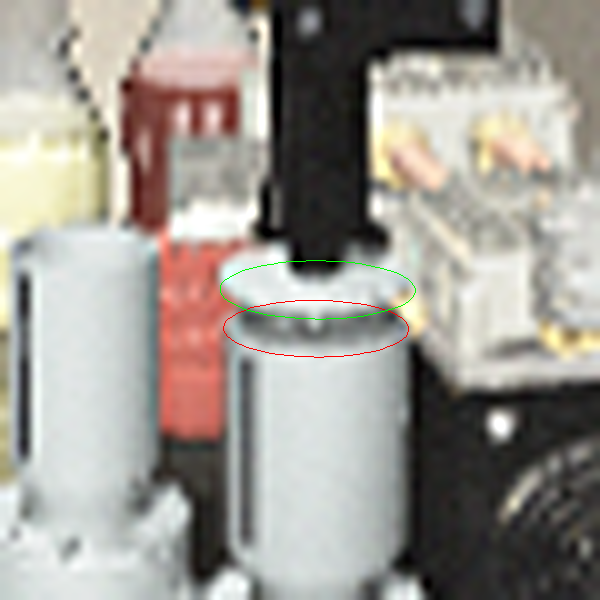

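Call:
{"fn": "apply_moves", "kwargs": {"commands": [{"xyz": [0,0,-0.15],"twist": 0},{"xyz": [0,0,-0.15],"twist": 0},{"xyz": [0,0,-0.1],"twist": 0},{"xyz": [0,0,-0.1],"twist": 0},{"xyz": [0,0,0],"twist": 0},{"xyz": [0,0,0],"twist": 0},{"xyz": [0,0,0],"twist": 0}]}}

```text
time_s: 46.0
tcp_pos: [0.5919, 0.1758, 0.1976]
tcp_rot: [0.001, 0.707, -0.001, 0.707]
force: [0.0, -0.5, -0.4]
width: 0.193
```

Run:
```python
from h import *
ovlid(.5912,.1752,.0252,.03,'b18.png')
```

```text
t 46.0 tcp [0.5919 0.1758 0.1976] th 89.79 F [ 0.  -0.5 -0.4] T [-0.    0.01  0.09] w 0.193 q [ 0.2   0.06  1.74 -0.    1.33 -1.37]
```

View pics/b18.png

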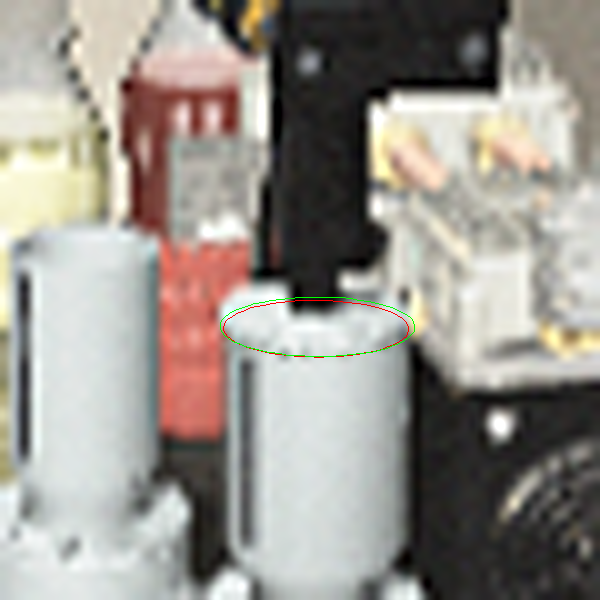

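Plug is in; press until contact.

Call:
{"fn": "apply_moves", "kwargs": {"commands": [{"xyz": [0,0,-0.04],"twist": 0},{"xyz": [0,0,-0.04],"twist": 0},{"xyz": [0,0,0],"twist": 0},{"xyz": [0,0,0],"twist": 0}]}}

```text
time_s: 46.38
tcp_pos: [0.5923, 0.1759, 0.1968]
tcp_rot: [0.001, 0.707, -0.001, 0.708]
force: [-1.5, -0.3, 4.5]
width: 0.19
```

Run:
```python
from h import *
st()
```

```text
t 46.38 tcp [0.5923 0.1759 0.1968] th 89.76 F [-1.5 -0.3  4.5] T [0.02 0.26 0.02] w 0.19 q [ 0.2   0.06  1.74  0.    1.33 -1.37]
```

Call:
{"fn": "apply_moves", "kwargs": {"commands": [{"xyz": [0,0,-0.05],"twist": 0},{"xyz": [0,0,0],"twist": 0},{"xyz": [0,0,0],"twist": 0}]}}

```text
time_s: 46.63
tcp_pos: [0.5923, 0.1759, 0.1952]
tcp_rot: [0.001, 0.707, -0.001, 0.708]
force: [-1.1, 0.1, 6.0]
width: 0.192
```

Call:
{"fn": "apply_moves", "kwargs": {"commands": [{"xyz": [0,0,0],"twist": 0},{"xyz": [0,0,0],"twist": 0},{"xyz": [0,0,0],"twist": 0},{"xyz": [0,0,0],"twist": 0},{"xyz": [0,0,0.2],"twist": 0},{"xyz": [0,0,0.6],"twist": 0},{"xyz": [0,0,1],"twist": 0},{"xyz": [0,0,0.8],"twist": 0},{"xyz": [-0.3,-0.3,0],"twist": 0},{"xyz": [-0.5,-0.8,0],"twist": 0},{"xyz": [-0.6,-1,0],"twist": 0},{"xyz": [-0.8,-1,0],"twist": 0},{"xyz": [-0.8,-1,0],"twist": 0},{"xyz": [-0.8,-1,0],"twist": 0},{"xyz": [-0.8,-1,0],"twist": 0},{"xyz": [-0.8,-1,0],"twist": 0},{"xyz": [-0.8,-1,0],"twist": 0},{"xyz": [-0.5,-1,0],"twist": 0},{"xyz": [-0.4,-1,0],"twist": 0}], "grip": 0.2}}

```text
time_s: 48.22
tcp_pos: [0.4126, -0.0776, 0.2587]
tcp_rot: [0.001, 0.707, -0.001, 0.707]
force: [0.3, -0.4, -0.6]
width: 0.604
```

Run:
```python
from h import *
s=st(); t=grab('top','t19.png'); g=grab('side')
for n,x,r in (('LM',(.3885,-.1555),.0275),('LS',(.4233,-.256),.0235)): print(n,fitc(t,x,r,.012,span=.03))
for n,x,r,z in (('FS',(.485,.378),.022,.18),('FM',(.5386,.2775),.026,.18),('LL',(.5924,.1762),.0315,.184)): print(n,fitc(t,x,r,z,span=.006))
cv2.imwrite('pics/s19.png',cv2.resize(g['img'][180:340,240:400,::-1],None,fx=3.7,fy=3.7,interpolation=cv2.INTER_CUBIC))
```

```text
t 48.22 tcp [ 0.4126 -0.0776  0.2587] th 89.8 F [ 0.3 -0.4 -0.6] T [ 0.02 -0.06 -0.04] w 0.604 q [-0.31 -0.44  2.08 -0.    1.51 -1.88]
LM (array([ 0.39456328, -0.18438789]), np.float64(8.672329762556362))
LS (array([ 0.42337317, -0.25763182]), np.float64(52.87730617256434))
FS (array([0.48526256, 0.38105466]), np.float64(15.637935583403985))
FM (array([0.53876634, 0.2774065 ]), np.float64(20.973698895855513))
LL (array([0.59259208, 0.17539147]), np.float64(53.40846473414613))
```

View pics/s19.png

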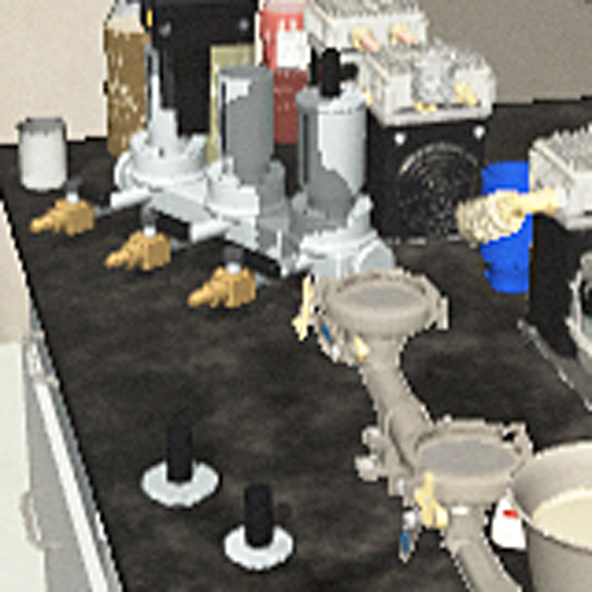

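Call:
{"fn": "apply_moves", "kwargs": {"commands": [{"xyz": [-0.3,-0.8,-0.5],"twist": 0},{"xyz": [-0.3,-0.8,-1],"twist": 0},{"xyz": [-0.36,-0.8,-1],"twist": 0},{"xyz": [0,-0.72,-1],"twist": 0},{"xyz": [0,0,-1],"twist": 0},{"xyz": [0,0,-1],"twist": 0},{"xyz": [0,0,-0.6],"twist": 0},{"xyz": [0,0,0],"twist": 0},{"xyz": [0,0,0],"twist": 0},{"xyz": [0,0,0],"twist": 0}]}}

```text
time_s: 49.15
tcp_pos: [0.3912, -0.1546, 0.1079]
tcp_rot: [0.001, 0.707, -0.001, 0.708]
force: [0.6, 0.3, 0.6]
width: 0.602
```

Run:
```python
from h import *
s=st(); both(s['tcp_pos']-[0,0,.05],'b20.png',45)
```

```text
t 49.15 tcp [ 0.3912 -0.1546  0.1079] th 89.86 F [0.6 0.3 0.6] T [ 0.  0. -0.] w 0.602 q [-0.5  -0.32  2.25  0.    1.22 -2.07]
```

View pics/b20.png

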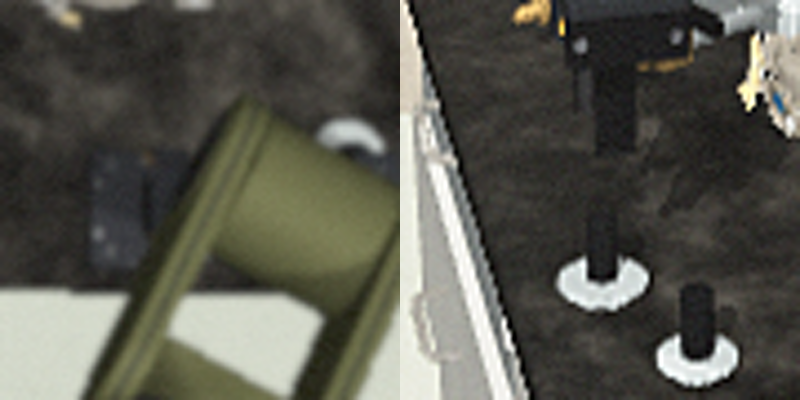

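Call:
{"fn": "apply_moves", "kwargs": {"commands": [{"xyz": [-0.1,-0.04,-0.5],"twist": 0},{"xyz": [0,0,-0.6],"twist": 0},{"xyz": [0,0,-0.6],"twist": 0},{"xyz": [0,0,-0.6],"twist": 0},{"xyz": [0,0,-0.6],"twist": 0},{"xyz": [0,0,-0.4],"twist": 0},{"xyz": [0,0,0],"twist": 0},{"xyz": [0,0,0],"twist": 0},{"xyz": [0,0,0],"twist": 0}]}}

```text
time_s: 50.0
tcp_pos: [0.3888, -0.1561, 0.0256]
tcp_rot: [0.001, 0.706, -0.002, 0.708]
force: [-0.4, -0.9, 1.0]
width: 0.599
```

Call:
{"fn": "apply_moves", "kwargs": {"commands": [{"xyz": [0,0,0],"twist": 0},{"xyz": [0,0,0],"twist": 0},{"xyz": [0,0,0],"twist": 0},{"xyz": [0,0,0],"twist": 0},{"xyz": [0,0,0],"twist": 0},{"xyz": [0,0,0],"twist": 0},{"xyz": [0,0,0],"twist": 0},{"xyz": [0,0,0],"twist": 0},{"xyz": [0,0,0],"twist": 0},{"xyz": [0,0,0],"twist": 0}], "grip": -1}}

```text
time_s: 50.83
tcp_pos: [0.3879, -0.1557, 0.0244]
tcp_rot: [0.001, 0.707, -0.001, 0.707]
force: [0.2, -0.4, -0.1]
width: 0.192
```

Run:
```python
from h import *
s=st(); both(s['tcp_pos'],'b21.png',35)
```

```text
t 50.83 tcp [ 0.3879 -0.1557  0.0244] th 89.79 F [ 0.2 -0.4 -0.1] T [0.   0.04 0.04] w 0.192 q [-0.51 -0.2   2.31 -0.    1.03 -2.08]
```

View pics/b21.png

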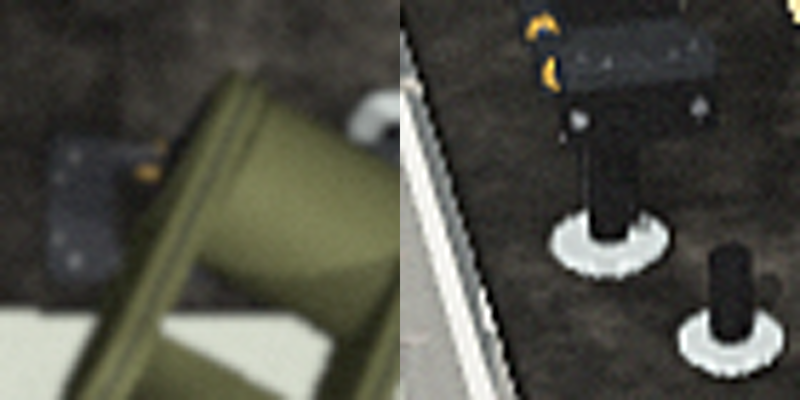

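Call:
{"fn": "apply_moves", "kwargs": {"commands": [{"xyz": [0,0,0.5],"twist": 0},{"xyz": [0,0,1],"twist": 0},{"xyz": [0,0,1],"twist": 0},{"xyz": [0,0,1],"twist": 0},{"xyz": [0,0,1],"twist": 0},{"xyz": [0,0.5,1],"twist": 0},{"xyz": [0.3,1,1],"twist": 0},{"xyz": [0.3,1,1],"twist": 0},{"xyz": [0.3,1,1],"twist": 0},{"xyz": [0.3,1,1],"twist": 0},{"xyz": [0.3,1,0.7],"twist": 0},{"xyz": [0.3,1,0],"twist": 0},{"xyz": [0.3,1,0],"twist": 0},{"xyz": [0.3,1,0],"twist": 0},{"xyz": [0.3,1,0],"twist": 0},{"xyz": [0.3,1,0],"twist": 0},{"xyz": [0.3,1,0],"twist": 0},{"xyz": [0.3,1,0],"twist": 0},{"xyz": [0.3,1,0],"twist": 0},{"xyz": [0.3,1,0],"twist": 0}]}}

```text
time_s: 52.6
tcp_pos: [0.4928, 0.2082, 0.2787]
tcp_rot: [0.001, 0.707, -0.001, 0.707]
force: [-1.1, -0.1, -0.6]
width: 0.189
```

Call:
{"fn": "apply_moves", "kwargs": {"commands": [{"xyz": [0.4,1,0],"twist": 0},{"xyz": [0.5,1,0],"twist": 0},{"xyz": [0.5,0.8,0],"twist": 0},{"xyz": [0.3,0.4,0],"twist": 0},{"xyz": [0,0,0],"twist": 0},{"xyz": [0,0,0],"twist": 0},{"xyz": [0,0,0],"twist": 0}]}}

```text
time_s: 53.18
tcp_pos: [0.5349, 0.2862, 0.2789]
tcp_rot: [0.001, 0.708, -0.002, 0.707]
force: [0.8, -0.2, -1.2]
width: 0.195
```

Run:
```python
from h import *
st()
```

```text
t 53.18 tcp [0.5349 0.2862 0.2789] th 89.81 F [ 0.8 -0.2 -1.2] T [-0.02 -0.01 -0.02] w 0.195 q [ 0.4  -0.    1.67 -0.    1.47 -1.16]
```

Call:
{"fn": "apply_moves", "kwargs": {"commands": [{"xyz": [0.05,-0.2,-0.5],"twist": 0},{"xyz": [0.04,-0.19,-0.5],"twist": 0},{"xyz": [0,0,-0.5],"twist": 0},{"xyz": [0,0,-0.5],"twist": 0},{"xyz": [0,0,-0.5],"twist": 0},{"xyz": [0,0,-0.28],"twist": 0},{"xyz": [0,0,0],"twist": 0},{"xyz": [0,0,0],"twist": 0},{"xyz": [0,0,0],"twist": 0}]}}

```text
time_s: 53.93
tcp_pos: [0.538, 0.2773, 0.2106]
tcp_rot: [0.001, 0.707, -0.001, 0.707]
force: [0.5, 0.6, -0.4]
width: 0.193
```

Run:
```python
from h import *
ovlid(.5372,.2765,.0244,.026,'b22.png')
```

```text
t 53.93 tcp [0.538  0.2773 0.2106] th 89.77 F [ 0.5  0.6 -0.4] T [ 0.02 -0.03 -0.01] w 0.193 q [ 0.39  0.03  1.76 -0.    1.35 -1.18]
```

View pics/b22.png

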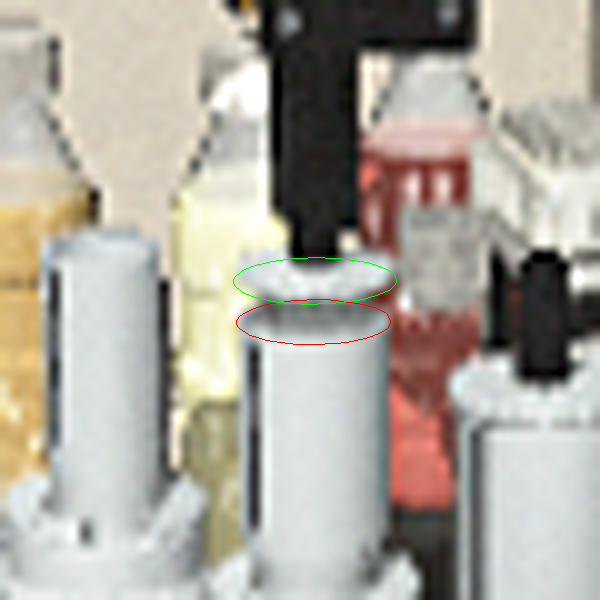

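Call:
{"fn": "apply_moves", "kwargs": {"commands": [{"xyz": [0,0,-0.15],"twist": 0},{"xyz": [0,0,-0.15],"twist": 0},{"xyz": [0,0,-0.15],"twist": 0},{"xyz": [0,0,-0.1],"twist": 0},{"xyz": [0,0,0],"twist": 0},{"xyz": [0,0,0],"twist": 0},{"xyz": [0,0,0],"twist": 0}]}}

```text
time_s: 54.57
tcp_pos: [0.5378, 0.2772, 0.1964]
tcp_rot: [0.001, 0.707, -0.001, 0.707]
force: [0.6, 0.0, 0.6]
width: 0.193
```

Call:
{"fn": "apply_moves", "kwargs": {"commands": [{"xyz": [0,0,-0.06],"twist": 0},{"xyz": [0,0,-0.05],"twist": 0},{"xyz": [0,0,0],"twist": 0},{"xyz": [0,0,0],"twist": 0}]}}

```text
time_s: 54.9
tcp_pos: [0.5381, 0.2773, 0.1946]
tcp_rot: [0.002, 0.707, -0.001, 0.708]
force: [-0.6, -0.1, 5.5]
width: 0.194
```

Run:
```python
from h import *
ovlid(.5372,.2765,.0244,.026,'b23.png')
```

```text
t 54.9 tcp [0.5381 0.2773 0.1946] th 89.75 F [-0.6 -0.1  5.5] T [ 0.01  0.25 -0.  ] w 0.194 q [ 0.39  0.04  1.77  0.    1.33 -1.18]
```

View pics/b23.png

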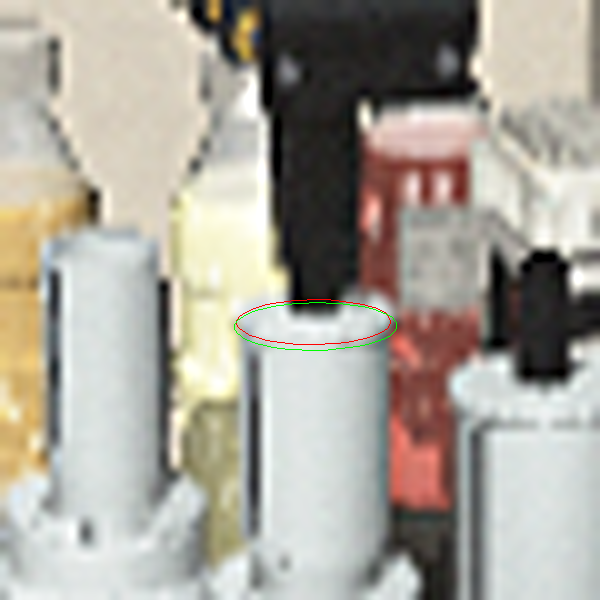

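Call:
{"fn": "apply_moves", "kwargs": {"commands": [{"xyz": [0,0,0],"twist": 0},{"xyz": [0,0,0],"twist": 0},{"xyz": [0,0,0],"twist": 0},{"xyz": [0,0,0],"twist": 0},{"xyz": [0,0,0.2],"twist": 0},{"xyz": [0,0,0.6],"twist": 0},{"xyz": [0,0,1],"twist": 0},{"xyz": [0,0,1],"twist": 0},{"xyz": [-0.5,-0.3,0.5],"twist": 0},{"xyz": [-0.6,-0.8,0],"twist": 0},{"xyz": [-0.6,-1,0],"twist": 0},{"xyz": [-0.6,-1,0],"twist": 0},{"xyz": [-0.6,-1,0],"twist": 0},{"xyz": [-0.6,-1,0],"twist": 0},{"xyz": [-0.5,-1,0],"twist": 0},{"xyz": [-0.3,-1,0],"twist": 0},{"xyz": [-0.3,-1,0],"twist": 0},{"xyz": [0,-1,0],"twist": 0},{"xyz": [0,-1,0],"twist": 0},{"xyz": [0,-1,0],"twist": 0}], "grip": 0.2}}

```text
time_s: 56.62
tcp_pos: [0.4223, -0.0016, 0.2764]
tcp_rot: [0.001, 0.707, -0.001, 0.708]
force: [-0.0, 0.2, 0.2]
width: 0.603
```

Run:
```python
from h import *
s=st(); t=grab('top','t24.png'); g=grab('side')
for n,x,r in (('LS',(.4233,-.256),.0235),): print(n,fitc(t,x,r,.012,span=.03))
cv2.imwrite('pics/s24.png',cv2.resize(g['img'][180:340,240:400,::-1],None,fx=3.7,fy=3.7,interpolation=cv2.INTER_CUBIC))
```

```text
t 56.62 tcp [ 0.4223 -0.0016  0.2764] th 89.81 F [-0.   0.2  0.2] T [-0.02 -0.01  0.05] w 0.603 q [-0.13 -0.44  2.05 -0.    1.53 -1.7 ]
LS (array([ 0.4233291 , -0.25598679]), np.float64(74.63473581509064))
```

View pics/s24.png

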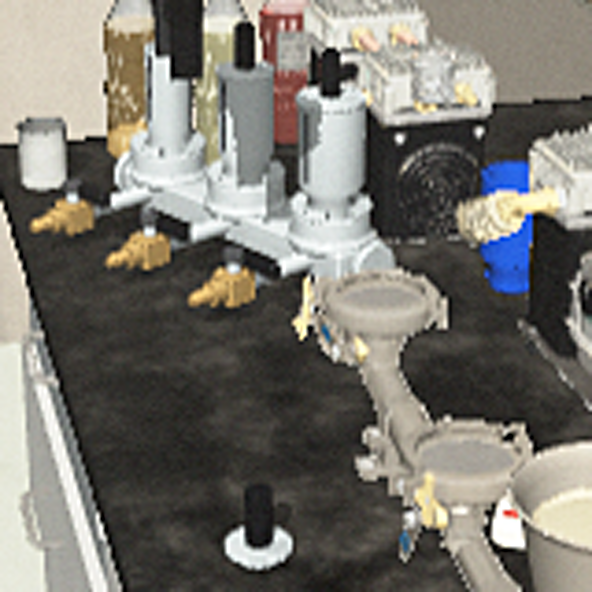

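View pics/t24.png

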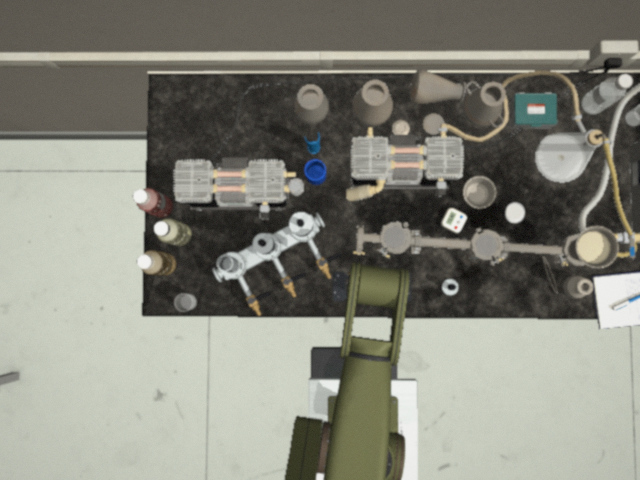

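Call:
{"fn": "apply_moves", "kwargs": {"commands": [{"xyz": [0,-1,0],"twist": 0},{"xyz": [0,-1,0],"twist": 0},{"xyz": [0,-1,-0.5],"twist": 0},{"xyz": [0,-1,-0.7],"twist": 0},{"xyz": [0,-1,-0.7],"twist": 0},{"xyz": [0,-1,-0.7],"twist": 0},{"xyz": [0,-1,-0.7],"twist": 0},{"xyz": [0,-1,-0.7],"twist": 0},{"xyz": [0,-1,-0.7],"twist": 0},{"xyz": [0,-1,-0.7],"twist": 0},{"xyz": [0,-0.18,-0.7],"twist": 0},{"xyz": [0,0,-0.7],"twist": 0},{"xyz": [0,0,0],"twist": 0},{"xyz": [0,0,0],"twist": 0},{"xyz": [0,0,0],"twist": 0}]}}

```text
time_s: 57.97
tcp_pos: [0.4234, -0.2547, 0.107]
tcp_rot: [0.001, 0.707, -0.001, 0.708]
force: [0.8, 0.1, -1.2]
width: 0.601
```

Run:
```python
from h import *
s=st(); both(s['tcp_pos']-[0,0,.05],'b25.png',45)
```

```text
t 57.97 tcp [ 0.4234 -0.2547  0.107 ] th 89.87 F [ 0.8  0.1 -1.2] T [-0.02  0.01  0.05] w 0.601 q [-0.65 -0.13  2.09  0.    1.18 -2.22]
```

View pics/b25.png

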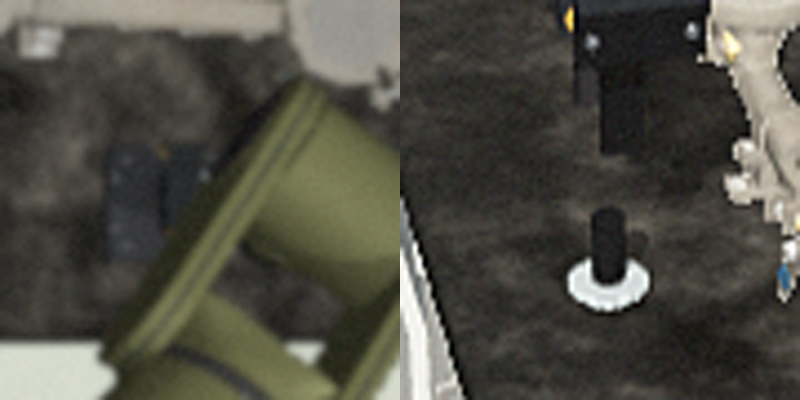

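Call:
{"fn": "apply_moves", "kwargs": {"commands": [{"xyz": [0,-0.05,-0.5],"twist": 0},{"xyz": [0,0,-0.6],"twist": 0},{"xyz": [0,0,-0.6],"twist": 0},{"xyz": [0,0,-0.6],"twist": 0},{"xyz": [0,0,-0.6],"twist": 0},{"xyz": [0,0,-0.4],"twist": 0},{"xyz": [0,0,0],"twist": 0},{"xyz": [0,0,0],"twist": 0},{"xyz": [0,0,0],"twist": 0}]}}

```text
time_s: 58.82
tcp_pos: [0.4233, -0.2566, 0.0242]
tcp_rot: [0.001, 0.707, -0.002, 0.708]
force: [-0.2, -1.0, 0.1]
width: 0.599
```

Call:
{"fn": "apply_moves", "kwargs": {"commands": [{"xyz": [0,0,0],"twist": 0},{"xyz": [0,0,0],"twist": 0},{"xyz": [0,0,0],"twist": 0},{"xyz": [0,0,0],"twist": 0},{"xyz": [0,0,0],"twist": 0},{"xyz": [0,0,0],"twist": 0},{"xyz": [0,0,0],"twist": 0},{"xyz": [0,0,0],"twist": 0},{"xyz": [0,0,0],"twist": 0},{"xyz": [0,0,0],"twist": 0}], "grip": -1}}

```text
time_s: 59.65
tcp_pos: [0.4227, -0.2562, 0.0235]
tcp_rot: [0.001, 0.707, -0.001, 0.707]
force: [-0.1, 0.8, 0.9]
width: 0.195
```

Run:
```python
from h import *
s=st(); both(s['tcp_pos'],'b26.png',35)
```

```text
t 59.65 tcp [ 0.4227 -0.2562  0.0235] th 89.78 F [-0.1  0.8  0.9] T [ 0.01  0.07 -0.01] w 0.195 q [-0.65 -0.02  2.14 -0.    1.01 -2.22]
```

View pics/b26.png

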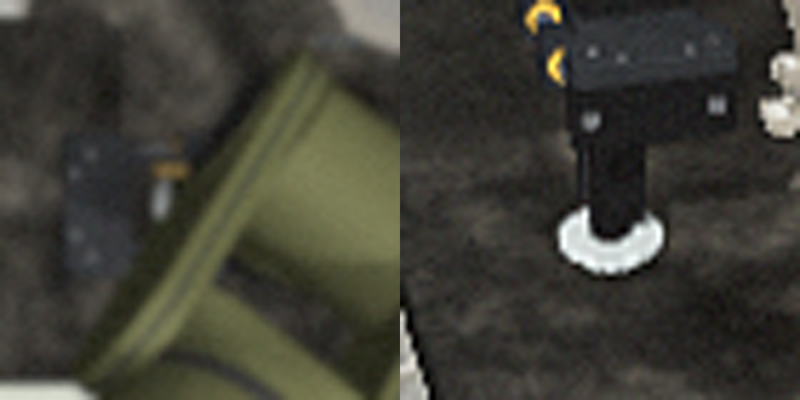

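Call:
{"fn": "apply_moves", "kwargs": {"commands": [{"xyz": [0,0,0.5],"twist": 0},{"xyz": [0,0,1],"twist": 0},{"xyz": [0,0,1],"twist": 0},{"xyz": [0,0,1],"twist": 0},{"xyz": [0,0,1],"twist": 0},{"xyz": [0,0.5,1],"twist": 0},{"xyz": [0,1,1],"twist": 0},{"xyz": [0,1,1],"twist": 0},{"xyz": [0,1,1],"twist": 0},{"xyz": [0,1,1],"twist": 0},{"xyz": [0,1,0.7],"twist": 0},{"xyz": [0,1,0],"twist": 0},{"xyz": [0,1,0],"twist": 0},{"xyz": [0,1,0],"twist": 0},{"xyz": [0,1,0],"twist": 0},{"xyz": [0,1,0],"twist": 0},{"xyz": [0,1,0],"twist": 0},{"xyz": [0,1,0],"twist": 0},{"xyz": [0,1,0],"twist": 0},{"xyz": [0,1,0],"twist": 0}]}}

```text
time_s: 61.42
tcp_pos: [0.4221, 0.1075, 0.2779]
tcp_rot: [0.001, 0.707, -0.001, 0.707]
force: [-0.2, 0.4, -0.9]
width: 0.191
```

Call:
{"fn": "apply_moves", "kwargs": {"commands": [{"xyz": [0,1,0],"twist": 0},{"xyz": [0,1,0],"twist": 0},{"xyz": [0,1,0],"twist": 0},{"xyz": [0,1,0],"twist": 0},{"xyz": [0.2,1,0],"twist": 0},{"xyz": [0.4,1,0],"twist": 0},{"xyz": [0.4,1,0],"twist": 0},{"xyz": [0.4,1,0],"twist": 0},{"xyz": [0.4,1,0],"twist": 0},{"xyz": [0.4,0.9,0],"twist": 0},{"xyz": [0.22,0.5,0],"twist": 0},{"xyz": [0,0,0],"twist": 0},{"xyz": [0,0,0],"twist": 0},{"xyz": [0,0,0],"twist": 0}]}}

```text
time_s: 62.58
tcp_pos: [0.4827, 0.3657, 0.2778]
tcp_rot: [0.001, 0.707, -0.002, 0.707]
force: [0.7, -1.0, -0.1]
width: 0.19
```

Run:
```python
from h import *
st()
```

```text
t 62.58 tcp [0.4827 0.3657 0.2778] th 89.83 F [ 0.7 -1.  -0.1] T [ 0.05 -0.02 -0.02] w 0.19 q [ 0.56 -0.    1.68 -0.    1.47 -1.01]
```

Call:
{"fn": "apply_moves", "kwargs": {"commands": [{"xyz": [0.02,0.25,-0.5],"twist": 0},{"xyz": [0,0.25,-0.5],"twist": 0},{"xyz": [0,0,-0.5],"twist": 0},{"xyz": [0,0,-0.5],"twist": 0},{"xyz": [0,0,-0.5],"twist": 0},{"xyz": [0,0,-0.28],"twist": 0},{"xyz": [0,0,0],"twist": 0},{"xyz": [0,0,0],"twist": 0},{"xyz": [0,0,0],"twist": 0}]}}

```text
time_s: 63.33
tcp_pos: [0.484, 0.379, 0.2096]
tcp_rot: [0.002, 0.707, -0.001, 0.707]
force: [-1.0, -0.1, -0.4]
width: 0.191
```

Run:
```python
from h import *
ovlid(.4833,.3782,.0235,.022,'b27.png')
```

```text
t 63.33 tcp [0.484  0.379  0.2096] th 89.74 F [-1.  -0.1 -0.4] T [ 0.05 -0.01 -0.03] w 0.191 q [ 0.58  0.05  1.74 -0.    1.35 -0.99]
```

View pics/b27.png

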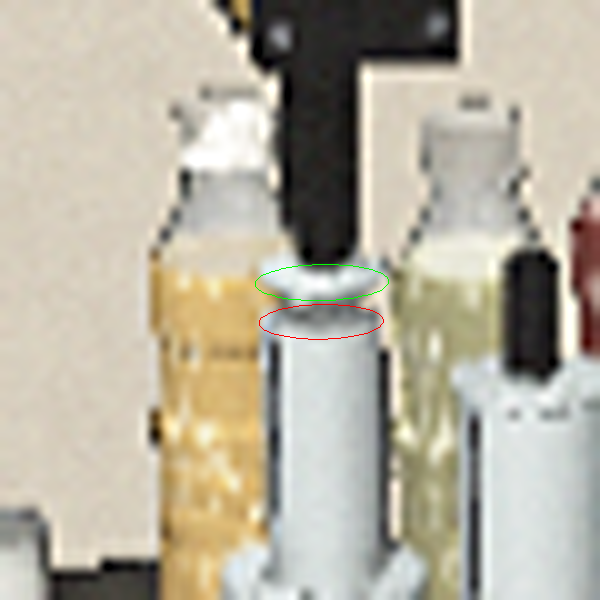

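Call:
{"fn": "apply_moves", "kwargs": {"commands": [{"xyz": [0,0,-0.15],"twist": 0},{"xyz": [0,0,-0.15],"twist": 0},{"xyz": [0,0,-0.15],"twist": 0},{"xyz": [0,0,-0.1],"twist": 0},{"xyz": [0,0,0],"twist": 0},{"xyz": [0,0,0],"twist": 0},{"xyz": [0,0,0],"twist": 0}]}}

```text
time_s: 63.97
tcp_pos: [0.4837, 0.3789, 0.1954]
tcp_rot: [0.001, 0.707, -0.001, 0.707]
force: [-1.2, 1.3, 1.6]
width: 0.196
```

Call:
{"fn": "apply_moves", "kwargs": {"commands": [{"xyz": [0,0,-0.06],"twist": 0},{"xyz": [0,0,-0.05],"twist": 0},{"xyz": [0,0,0],"twist": 0},{"xyz": [0,0,0],"twist": 0}]}}

```text
time_s: 64.3
tcp_pos: [0.484, 0.3791, 0.1936]
tcp_rot: [0.002, 0.707, -0.001, 0.708]
force: [0.0, -1.3, 5.2]
width: 0.191
```

Run:
```python
from h import *
ovlid(.4833,.3782,.0235,.022,'b28.png')
```

```text
t 64.3 tcp [0.484  0.3791 0.1936] th 89.74 F [ 0.  -1.3  5.2] T [-0.13  0.3   0.05] w 0.191 q [ 0.58  0.06  1.75 -0.    1.33 -0.99]
```

View pics/b28.png

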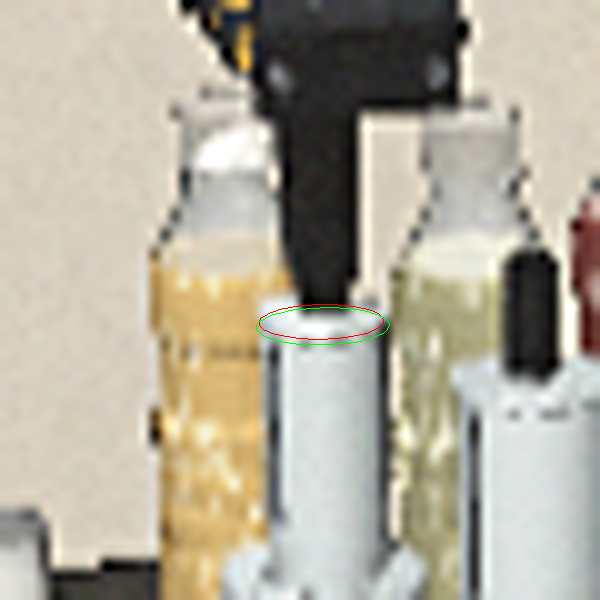

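Call:
{"fn": "apply_moves", "kwargs": {"commands": [{"xyz": [0,0,0],"twist": 0},{"xyz": [0,0,0],"twist": 0},{"xyz": [0,0,0],"twist": 0},{"xyz": [0,0,0],"twist": 0},{"xyz": [0,0,0.2],"twist": 0},{"xyz": [0,0,0.6],"twist": 0},{"xyz": [0,0,1],"twist": 0},{"xyz": [0,0,1],"twist": 0},{"xyz": [-0.5,-0.3,0.5],"twist": 0},{"xyz": [-0.8,-0.8,0],"twist": 0},{"xyz": [-0.8,-1,0],"twist": 0.01},{"xyz": [-0.5,-1,0],"twist": 0.01},{"xyz": [0,-1,0],"twist": 0.01},{"xyz": [0,-1,0],"twist": 0.01},{"xyz": [0,-1,0],"twist": 0.01},{"xyz": [0,-1,0],"twist": 0.01},{"xyz": [0,-1,0],"twist": 0.01},{"xyz": [0,-1,0],"twist": 0.008},{"xyz": [0,-1,0],"twist": 0},{"xyz": [0,-1,0],"twist": 0}], "grip": 0.2}}

```text
time_s: 66.02
tcp_pos: [0.4184, 0.1002, 0.2753]
tcp_rot: [-0.17, 0.686, 0.17, 0.687]
force: [-0.2, 0.3, -0.1]
width: 0.6
```

Call:
{"fn": "apply_moves", "kwargs": {"commands": [{"xyz": [0,-1,0],"twist": 0},{"xyz": [0,-1,0],"twist": 0},{"xyz": [0,-0.8,0],"twist": 0},{"xyz": [0,0,0],"twist": 0},{"xyz": [0,0,0],"twist": 0}], "grip": -1}}

```text
time_s: 66.43
tcp_pos: [0.4186, 0.0309, 0.2751]
tcp_rot: [-0.169, 0.686, 0.17, 0.687]
force: [-0.2, 1.3, -0.0]
width: 0.306
```

Run:
```python
from h import *
s=st(); t=grab('top'); g=grab('side')
for n,x,r in (('LS',(.485,.379),.0235),('LM',(.5386,.2775),.0275),('LL',(.5926,.1755),.0315)): print(n,fitc(t,x,r,.184,span=.006))
a=cv2.resize(t['img'][200:320,205:345,::-1],(700,600),interpolation=cv2.INTER_CUBIC);cv2.imwrite('pics/t29.png',a)
cv2.imwrite('pics/s29.png',cv2.resize(g['img'][175:275,240:360,::-1],(720,600),interpolation=cv2.INTER_CUBIC))
```

```text
t 66.43 tcp [0.4186 0.0309 0.2751] th 117.72 F [-0.2  1.3 -0. ] T [0.02 0.05 0.04] w 0.306 q [-0.05 -0.45  2.05  0.    1.53 -2.11]
LS (array([0.48436568, 0.37968779]), np.float64(50.931297983319745))
LM (array([0.53912108, 0.27777454]), np.float64(31.919834878503934))
LL (array([0.59283711, 0.17554676]), np.float64(48.68291543003132))
```

View pics/t29.png

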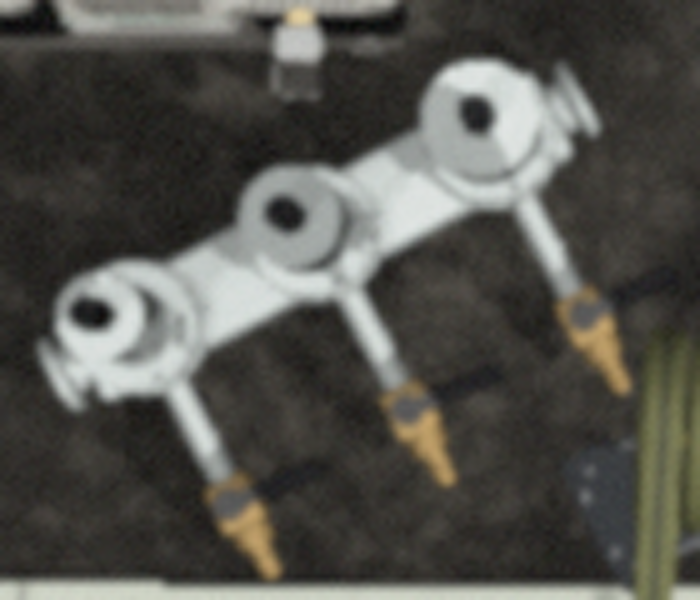

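View pics/s29.png

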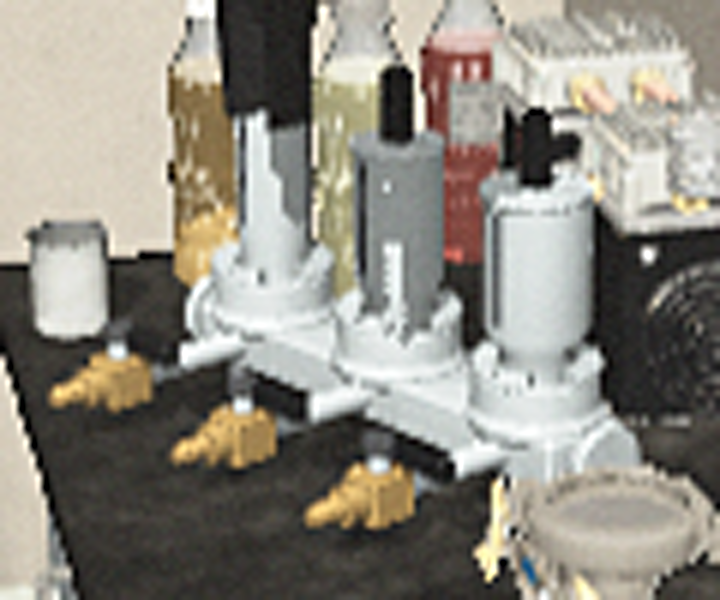

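Run:
```python
from h import *
yaw=28.0
for n,s in (('3',(.4896,.1213)),('2',(.4356,.2226)),('1',(.3816,.3243))):
    def P(al,d,r=.045):
        a=np.radians(al); return np.array(s)+r*np.array([np.cos(a),np.sin(a)])+d*np.array([-np.sin(a),np.cos(a)])
    a0=yaw-90
    print(n,'start',P(a0,.026).round(4),'contact',P(a0,.016).round(4),'th',a0+180)
pts=[P(a0,.026),P(a0,.018)]+[P(a0-6*k,.016) for k in range(1,17)]
d=np.diff(pts,axis=0)/.025; print(d.round(2).tolist()); print('end',P(a0-90,.016)-P(a0,.026),P(a0-96,.016)-P(a0,.026))
```

```text
3 start [0.5337 0.0938] contact [0.5249 0.0891] th 118.0
2 start [0.4797 0.1951] contact [0.4709 0.1904] th 118.0
1 start [0.4257 0.2968] contact [0.4169 0.2921] th 118.0
[[-0.28, -0.15], [-0.21, -0.18], [-0.16, -0.12], [-0.17, -0.11], [-0.18, -0.09], [-0.19, -0.07], [-0.19, -0.05], [-0.2, -0.03], [-0.2, -0.01], [-0.2, 0.01], [-0.2, 0.03], [-0.19, 0.05], [-0.19, 0.07], [-0.18, 0.09], [-0.17, 0.11], [-0.15, 0.13], [-0.14, 0.14]]
end [-0.07630395 -0.007727  ] [-0.07981243 -0.00416586]
```

Call:
{"fn": "apply_moves", "kwargs": {"commands": [{"xyz": [0.4,0.2,0],"twist": 0.001},{"xyz": [0.7,0.4,0],"twist": 0},{"xyz": [0.7,0.4,0],"twist": 0},{"xyz": [0.7,0.4,0],"twist": 0},{"xyz": [0.7,0.4,0],"twist": 0},{"xyz": [0.7,0.4,0],"twist": 0},{"xyz": [0.7,0.3,0],"twist": 0},{"xyz": [0,0,-0.5],"twist": 0},{"xyz": [0,0,-1],"twist": 0},{"xyz": [0,0,-1],"twist": 0},{"xyz": [0,0,-1],"twist": 0},{"xyz": [0,0,-1],"twist": 0},{"xyz": [0,0,-1],"twist": 0},{"xyz": [0,0,-0.5],"twist": 0},{"xyz": [0,0,0],"twist": 0},{"xyz": [0,0,0],"twist": 0},{"xyz": [0,0,0],"twist": 0}]}}

```text
time_s: 67.95
tcp_pos: [0.5345, 0.0942, 0.1266]
tcp_rot: [-0.173, 0.685, 0.172, 0.687]
force: [-0.1, -0.3, -0.2]
width: -0.0
```

Run:
```python
from h import *
s=st(); both(s['tcp_pos']-[0,0,.03],'b30.png',45)
```

```text
t 67.95 tcp [0.5345 0.0942 0.1266] th 118.31 F [-0.1 -0.3 -0.2] T [ 0.07  0.07 -0.01] w -0.0 q [ 0.08 -0.04  1.97 -0.    1.21 -1.99]
```

View pics/b30.png

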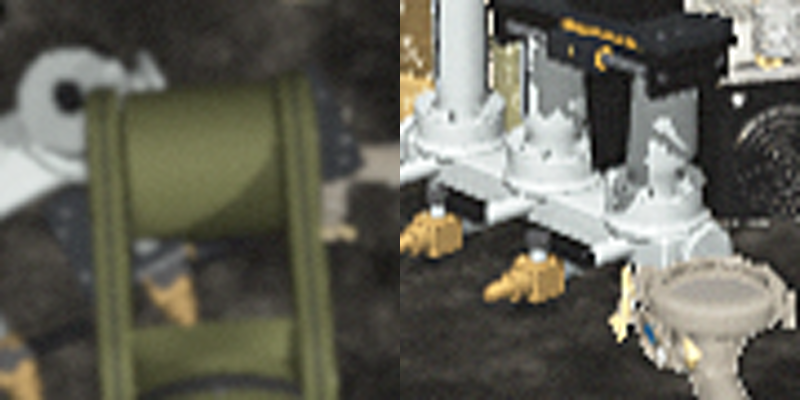

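Call:
{"fn": "apply_moves", "kwargs": {"commands": [{"xyz": [0,0,-0.6],"twist": 0},{"xyz": [0,0,-0.6],"twist": 0},{"xyz": [0,0,-0.6],"twist": 0},{"xyz": [0,0,-0.4],"twist": 0},{"xyz": [0,0,-0.2],"twist": 0},{"xyz": [0,0,0],"twist": 0},{"xyz": [0,0,0],"twist": 0},{"xyz": [0,0,0],"twist": 0}]}}

```text
time_s: 68.72
tcp_pos: [0.5345, 0.0939, 0.0661]
tcp_rot: [-0.173, 0.685, 0.172, 0.686]
force: [-0.1, 0.2, 0.2]
width: 0.003
```

Run:
```python
from h import *
s=st(); both(s['tcp_pos']-[0,0,.0],'b31.png',40)
```

```text
t 68.72 tcp [0.5345 0.0939 0.0661] th 118.27 F [-0.1  0.2  0.2] T [ 0.05 -0.02  0.  ] w 0.003 q [ 0.07  0.03  2.02 -0.    1.1  -1.99]
```

View pics/b31.png

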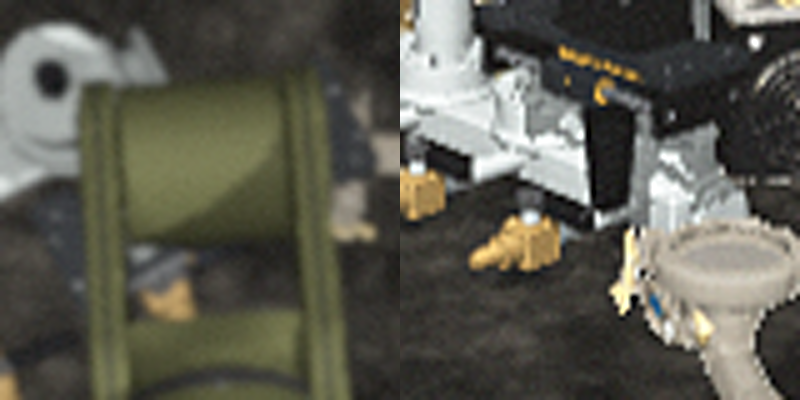

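Call:
{"fn": "apply_moves", "kwargs": {"commands": [{"xyz": [-0.28,-0.15,0],"twist": 0},{"xyz": [-0.21,-0.18,0],"twist": -0.0167},{"xyz": [-0.16,-0.12,0],"twist": -0.0167},{"xyz": [-0.17,-0.11,0],"twist": -0.0167},{"xyz": [-0.18,-0.09,0],"twist": -0.0167},{"xyz": [0,0,0],"twist": 0}]}}

```text
time_s: 69.32
tcp_pos: [0.5084, 0.0771, 0.0655]
tcp_rot: [-0.025, 0.706, 0.025, 0.707]
force: [0.9, 0.2, -0.2]
width: 0.005
```

Run:
```python
from h import *
s=st()
```

```text
t 69.32 tcp [0.5084 0.0771 0.0655] th 94.07 F [ 0.9  0.2 -0.2] T [ 0.03 -0.02  0.05] w 0.005 q [ 0.05 -0.03  2.08 -0.    1.1  -1.6 ]
```

Call:
{"fn": "apply_moves", "kwargs": {"commands": [{"xyz": [-0.19,-0.07,0],"twist": -0.0167},{"xyz": [-0.19,-0.05,0],"twist": -0.0167},{"xyz": [-0.2,-0.03,0],"twist": -0.0167},{"xyz": [-0.2,-0.01,0],"twist": -0.0167},{"xyz": [-0.2,0.01,0],"twist": -0.0167},{"xyz": [-0.2,0.03,0],"twist": -0.0167},{"xyz": [-0.19,0.05,0],"twist": -0.0167},{"xyz": [-0.19,0.07,0],"twist": -0.0167},{"xyz": [-0.18,0.09,0],"twist": -0.0167},{"xyz": [-0.17,0.11,0],"twist": -0.0167},{"xyz": [0,0,0],"twist": 0},{"xyz": [0,0,0],"twist": 0}]}}

```text
time_s: 70.32
tcp_pos: [0.4608, 0.0826, 0.0652]
tcp_rot: [0.33, 0.625, -0.33, 0.625]
force: [-0.2, -0.0, 0.2]
width: 0.004
```

Run:
```python
from h import *
s=st(); both(s['tcp_pos']-[0,0,.0],'b32.png',40)
```

```text
t 70.32 tcp [0.4608 0.0826 0.0652] th 34.31 F [-0.2 -0.   0.2] T [-0.09 -0.01 -0.01] w 0.004 q [ 0.06 -0.14  2.18  0.    1.1  -0.54]
```

View pics/b32.png

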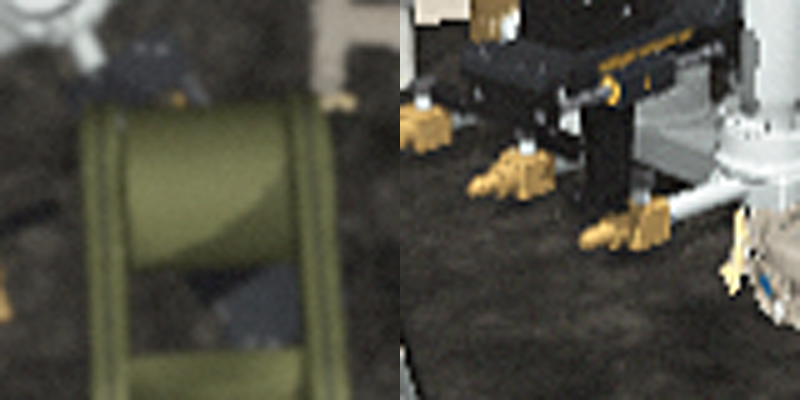

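Call:
{"fn": "apply_moves", "kwargs": {"commands": [{"xyz": [-0.15,0.13,0],"twist": -0.0167},{"xyz": [-0.07,0.07,0],"twist": -0.008},{"xyz": [-0.07,0.07,0],"twist": 0},{"xyz": [-0.02,0.04,0],"twist": 0}]}}

```text
time_s: 70.75
tcp_pos: [0.4562, 0.0862, 0.0653]
tcp_rot: [0.376, 0.594, -0.379, 0.602]
force: [11.2, -18.6, -6.6]
width: 0.006
```

Run:
```python
from h import *
s=st()
```

```text
t 70.75 tcp [0.4562 0.0862 0.0653] th 25.28 F [ 11.2 -18.6  -6.6] T [-3.57 -1.99 -0.07] w 0.006 q [ 0.08 -0.15  2.19 -0.01  1.1  -0.36]
```

Call:
{"fn": "apply_moves", "kwargs": {"commands": [{"xyz": [0.1,-0.18,0],"twist": 0},{"xyz": [0.15,-0.3,0],"twist": 0},{"xyz": [0,-0.2,0.3],"twist": 0},{"xyz": [0,0,1],"twist": 0},{"xyz": [0,0,1],"twist": 0},{"xyz": [0,0,1],"twist": 0},{"xyz": [0,0,0.7],"twist": 0},{"xyz": [0,-0.5,0],"twist": 0},{"xyz": [0,-1,0],"twist": 0},{"xyz": [0,-1,0],"twist": 0},{"xyz": [0,-1,0],"twist": 0}]}}

```text
time_s: 71.67
tcp_pos: [0.4593, -0.015, 0.1657]
tcp_rot: [0.379, 0.597, -0.378, 0.597]
force: [0.9, 0.2, 0.2]
width: 0.005
```

Run:
```python
from h import *
s=st(); t=grab('top')
cv2.imwrite('pics/t33.png',cv2.resize(t['img'][200:320,225:345,::-1],(600,600),interpolation=cv2.INTER_CUBIC))
```

```text
t 71.67 tcp [ 0.4593 -0.015   0.1657] th 25.24 F [0.9 0.2 0.2] T [-0.04  0.02  0.04] w 0.005 q [-0.15 -0.28  2.11  0.    1.31 -0.59]
```

View pics/t33.png

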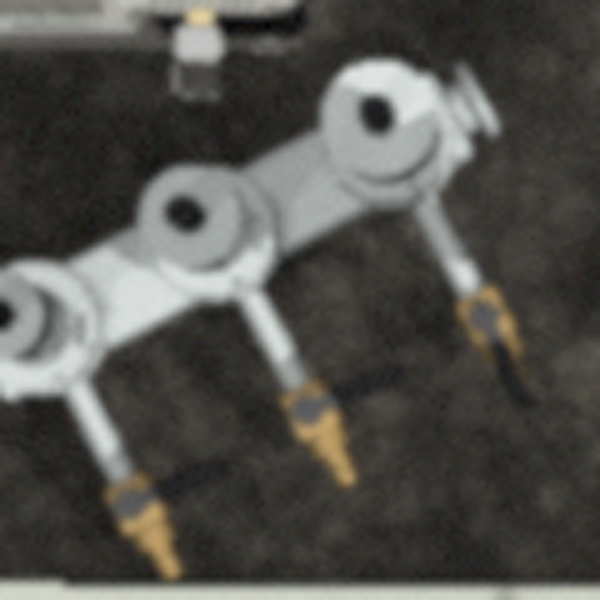

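Call:
{"fn": "apply_moves", "kwargs": {"commands": [{"xyz": [0,0.3,0],"twist": 0.018},{"xyz": [0,0.6,0],"twist": 0.018},{"xyz": [0,0.6,0],"twist": 0.018},{"xyz": [0,0.6,0],"twist": 0.018},{"xyz": [0,0.6,0],"twist": 0.018},{"xyz": [0,0.6,0],"twist": 0.018},{"xyz": [0,0.6,0],"twist": 0.018},{"xyz": [0,0.6,0],"twist": 0.018},{"xyz": [0,0.6,0],"twist": 0.018},{"xyz": [0.1,0.6,0],"twist": 0.018},{"xyz": [0.1,0.6,0],"twist": 0.018},{"xyz": [0.1,0.6,0],"twist": 0.018},{"xyz": [0.1,0.6,0],"twist": 0.018},{"xyz": [0.2,0.6,0],"twist": 0.018},{"xyz": [0.2,0.3,0],"twist": 0.006},{"xyz": [0,0,0],"twist": 0},{"xyz": [0,0,0],"twist": 0},{"xyz": [0,0,0],"twist": 0}]}}

```text
time_s: 73.22
tcp_pos: [0.4791, 0.1954, 0.1649]
tcp_rot: [-0.171, 0.686, 0.171, 0.686]
force: [0.3, 0.1, 0.9]
width: 0.005
```

Run:
```python
from h import *
s=st()
```

```text
t 73.22 tcp [0.4791 0.1954 0.1649] th 117.99 F [0.3 0.1 0.9] T [0.05 0.07 0.  ] w 0.005 q [ 0.28 -0.14  1.99 -0.    1.28 -1.78]
```

Call:
{"fn": "apply_moves", "kwargs": {"commands": [{"xyz": [0.02,0,-0.5],"twist": 0},{"xyz": [0,0,-0.8],"twist": 0},{"xyz": [0,0,-0.8],"twist": 0},{"xyz": [0,0,-0.8],"twist": 0},{"xyz": [0,0,-0.7],"twist": 0},{"xyz": [0,0,-0.36],"twist": 0},{"xyz": [0,0,0],"twist": 0},{"xyz": [0,0,0],"twist": 0},{"xyz": [0,0,0],"twist": 0}]}}

```text
time_s: 73.97
tcp_pos: [0.4807, 0.1959, 0.067]
tcp_rot: [-0.171, 0.685, 0.171, 0.687]
force: [0.3, -0.6, -0.5]
width: 0.004
```

Run:
```python
from h import *
s=st()
```

```text
t 73.97 tcp [0.4807 0.1959 0.067 ] th 118.05 F [ 0.3 -0.6 -0.5] T [-0.01 -0.02  0.  ] w 0.004 q [ 0.28 -0.02  2.07 -0.    1.1  -1.78]
```

Call:
{"fn": "apply_moves", "kwargs": {"commands": [{"xyz": [-0.28,-0.15,0],"twist": 0},{"xyz": [-0.21,-0.18,0],"twist": -0.0167},{"xyz": [-0.16,-0.12,0],"twist": -0.0167},{"xyz": [-0.17,-0.11,0],"twist": -0.0167},{"xyz": [-0.18,-0.09,0],"twist": -0.0167},{"xyz": [-0.19,-0.07,0],"twist": -0.0167},{"xyz": [-0.19,-0.05,0],"twist": -0.0167},{"xyz": [-0.2,-0.03,0],"twist": -0.0167},{"xyz": [-0.2,-0.01,0],"twist": -0.0167},{"xyz": [-0.2,0.01,0],"twist": -0.0167},{"xyz": [-0.2,0.03,0],"twist": -0.0167},{"xyz": [-0.19,0.05,0],"twist": -0.0167},{"xyz": [-0.19,0.07,0],"twist": -0.0167},{"xyz": [-0.18,0.09,0],"twist": -0.0167},{"xyz": [-0.17,0.11,0],"twist": -0.0167},{"xyz": [0,0,0],"twist": 0},{"xyz": [0,0,0],"twist": 0}]}}

```text
time_s: 75.38
tcp_pos: [0.4075, 0.1847, 0.0669]
tcp_rot: [0.332, 0.624, -0.331, 0.625]
force: [-0.7, 0.4, 0.3]
width: 0.002
```

Run:
```python
from h import *
s=st()
```

```text
t 75.38 tcp [0.4075 0.1847 0.0669] th 33.93 F [-0.7  0.4  0.3] T [-0.1  -0.02  0.02] w 0.002 q [ 0.31 -0.2   2.22  0.    1.11 -0.29]
```

Call:
{"fn": "apply_moves", "kwargs": {"commands": [{"xyz": [-0.15,0.13,0],"twist": -0.0167},{"xyz": [-0.07,0.07,0],"twist": -0.008},{"xyz": [-0.06,0.06,0],"twist": 0},{"xyz": [0,0,0],"twist": 0}]}}

```text
time_s: 75.72
tcp_pos: [0.4031, 0.188, 0.067]
tcp_rot: [0.378, 0.594, -0.379, 0.601]
force: [8.4, -13.7, -1.3]
width: -0.001
```

Run:
```python
from h import *
s=st()
```

```text
t 75.72 tcp [0.4031 0.188  0.067 ] th 25.06 F [  8.4 -13.7  -1.3] T [-2.63 -1.45 -0.04] w -0.001 q [ 0.32 -0.2   2.23 -0.01  1.11 -0.11]
```

Call:
{"fn": "apply_moves", "kwargs": {"commands": [{"xyz": [0.1,-0.18,0],"twist": 0},{"xyz": [0.15,-0.3,0],"twist": 0},{"xyz": [0,0,0.3],"twist": 0},{"xyz": [0,0,1],"twist": 0},{"xyz": [0,0,1],"twist": 0},{"xyz": [0,0,1],"twist": 0},{"xyz": [0,0,0.7],"twist": 0.018},{"xyz": [0,0.3,0],"twist": 0.018},{"xyz": [0,0.4,0],"twist": 0.018},{"xyz": [0,0.5,0],"twist": 0.018},{"xyz": [0,0.5,0],"twist": 0.018},{"xyz": [0,0.5,0],"twist": 0.018},{"xyz": [0,0.5,0],"twist": 0.018},{"xyz": [0,0.5,0],"twist": 0.018},{"xyz": [0,0.5,0],"twist": 0.018},{"xyz": [0.2,0.5,0],"twist": 0.018},{"xyz": [0.2,0.4,0],"twist": 0.018},{"xyz": [0.2,0.4,0],"twist": 0.018},{"xyz": [0,0,0],"twist": 0.018},{"xyz": [0,0,0],"twist": 0.018}]}}

```text
time_s: 77.38
tcp_pos: [0.4214, 0.3048, 0.1664]
tcp_rot: [-0.16, 0.689, 0.16, 0.689]
force: [-0.5, 0.5, -0.4]
width: 0.004
```

Run:
```python
from h import *
s=st()
```

```text
t 77.38 tcp [0.4214 0.3048 0.1664] th 116.07 F [-0.5  0.5 -0.4] T [ 0.   -0.02 -0.04] w 0.004 q [ 0.52 -0.13  1.99  0.    1.29 -1.5 ]
```

Call:
{"fn": "apply_moves", "kwargs": {"commands": [{"xyz": [0.17,-0.32,0],"twist": 0.005},{"xyz": [0,0,-0.5],"twist": 0},{"xyz": [0,0,-0.8],"twist": 0},{"xyz": [0,0,-0.8],"twist": 0},{"xyz": [0,0,-0.8],"twist": 0},{"xyz": [0,0,-0.7],"twist": 0},{"xyz": [0,0,-0.38],"twist": 0},{"xyz": [0,0,0],"twist": 0},{"xyz": [0,0,0],"twist": 0},{"xyz": [0,0,0],"twist": 0}]}}

```text
time_s: 78.22
tcp_pos: [0.4263, 0.2966, 0.0675]
tcp_rot: [-0.168, 0.686, 0.168, 0.687]
force: [-0.0, -1.2, 1.5]
width: 0.003
```

Run:
```python
from h import *
s=st()
```

```text
t 78.22 tcp [0.4263 0.2966 0.0675] th 117.48 F [-0.  -1.2  1.5] T [ 0.05  0.02 -0.  ] w 0.003 q [ 0.5  -0.02  2.07  0.    1.1  -1.55]
```

Call:
{"fn": "apply_moves", "kwargs": {"commands": [{"xyz": [-0.28,-0.15,0],"twist": 0},{"xyz": [-0.21,-0.18,0],"twist": -0.0167},{"xyz": [-0.16,-0.12,0],"twist": -0.0167},{"xyz": [-0.17,-0.11,0],"twist": -0.0167},{"xyz": [-0.18,-0.09,0],"twist": -0.0167},{"xyz": [-0.19,-0.07,0],"twist": -0.0167},{"xyz": [-0.19,-0.05,0],"twist": -0.0167},{"xyz": [-0.2,-0.03,0],"twist": -0.0167},{"xyz": [-0.2,-0.01,0],"twist": -0.0167},{"xyz": [-0.2,0.01,0],"twist": -0.0167},{"xyz": [-0.2,0.03,0],"twist": -0.0167},{"xyz": [-0.19,0.05,0],"twist": -0.0167},{"xyz": [-0.19,0.07,0],"twist": -0.0167},{"xyz": [-0.18,0.09,0],"twist": -0.0167},{"xyz": [-0.17,0.11,0],"twist": -0.0167},{"xyz": [0,0,0],"twist": 0},{"xyz": [0,0,0],"twist": 0}]}}

```text
time_s: 79.63
tcp_pos: [0.3531, 0.2851, 0.0673]
tcp_rot: [0.335, 0.623, -0.334, 0.623]
force: [-0.1, -0.5, 1.6]
width: 0.002
```

Run:
```python
from h import *
s=st()
```

```text
t 79.63 tcp [0.3531 0.2851 0.0673] th 33.39 F [-0.1 -0.5  1.6] T [-0.09  0.   -0.01] w 0.002 q [ 0.56 -0.18  2.21  0.    1.11 -0.02]
```

Call:
{"fn": "apply_moves", "kwargs": {"commands": [{"xyz": [-0.15,0.13,0],"twist": -0.0167},{"xyz": [-0.07,0.07,0],"twist": -0.008},{"xyz": [-0.06,0.06,0],"twist": 0},{"xyz": [0,0,0],"twist": 0}]}}

```text
time_s: 79.97
tcp_pos: [0.3483, 0.289, 0.0672]
tcp_rot: [0.381, 0.593, -0.382, 0.598]
force: [6.2, -10.9, 1.0]
width: 0.005
```

Run:
```python
from h import *
s=st()
```

```text
t 79.97 tcp [0.3483 0.289  0.0672] th 24.54 F [  6.2 -10.9   1. ] T [-2.13 -1.26 -0.01] w 0.005 q [ 0.58 -0.18  2.21 -0.01  1.11  0.15]
```

Stop reached. Back off, lift, move away, and check everything.

Call:
{"fn": "apply_moves", "kwargs": {"commands": [{"xyz": [0.1,-0.18,0],"twist": 0},{"xyz": [0.15,-0.3,0],"twist": 0},{"xyz": [0,0,0.3],"twist": 0},{"xyz": [0,0,1],"twist": 0},{"xyz": [0,0,1],"twist": 0},{"xyz": [0,0,1],"twist": 0},{"xyz": [0,0,1],"twist": 0},{"xyz": [0,0,1],"twist": 0},{"xyz": [0,-0.5,1],"twist": 0},{"xyz": [0,-1,0],"twist": 0},{"xyz": [0,-1,0],"twist": 0},{"xyz": [0.2,-1,0],"twist": 0},{"xyz": [0.2,-1,0],"twist": 0},{"xyz": [0.2,-1,0],"twist": 0},{"xyz": [0.2,-1,0],"twist": 0},{"xyz": [0.2,-1,0],"twist": 0},{"xyz": [0.2,-1,0],"twist": 0},{"xyz": [0.2,-1,0],"twist": 0},{"xyz": [0.2,-1,0],"twist": 0},{"xyz": [0,-1,0],"twist": 0}]}}

```text
time_s: 81.63
tcp_pos: [0.3924, -0.0093, 0.2247]
tcp_rot: [0.383, 0.594, -0.382, 0.595]
force: [-0.4, 0.4, 0.3]
width: 0.008
```

Call:
{"fn": "apply_moves", "kwargs": {"commands": [{"xyz": [0,-1,0],"twist": 0},{"xyz": [0,-1,0],"twist": 0},{"xyz": [0,-1,0],"twist": 0},{"xyz": [0,-1,0],"twist": 0},{"xyz": [0,-1,0],"twist": 0},{"xyz": [0,-1,0],"twist": 0},{"xyz": [0,0,0],"twist": 0},{"xyz": [0,0,0],"twist": 0}]}}

```text
time_s: 82.3
tcp_pos: [0.392, -0.1588, 0.2243]
tcp_rot: [0.384, 0.594, -0.383, 0.594]
force: [-0.1, 0.0, 0.3]
width: 0.003
```

Run:
```python
from h import *
s=st(); t=grab('top','t40.png'); g=grab('side')
a=cv2.resize(t['img'][200:320,205:345,::-1],(700,600),interpolation=cv2.INTER_CUBIC);cv2.imwrite('pics/t41.png',a)
cv2.imwrite('pics/s41.png',cv2.resize(g['img'][175:275,240:360,::-1],(720,600),interpolation=cv2.INTER_CUBIC))
for n,x,r in (('LS',(.485,.379),.0235),('LM',(.5386,.2775),.0275),('LL',(.5926,.1755),.0315)): print(n,fitc(t,x,r,.184,span=.006))
```

```text
t 82.3 tcp [ 0.392  -0.1588  0.2243] th 24.29 F [-0.1  0.   0.3] T [-0.05  0.05 -0.04] w 0.003 q [-0.51 -0.42  2.12  0.    1.44 -0.94]
LS (array([0.48517141, 0.37970497]), np.float64(42.52239946168744))
LM (array([0.53908055, 0.27792695]), np.float64(35.807275642125305))
LL (array([0.59255504, 0.17584026]), np.float64(56.63730174962601))
```

View pics/t41.png

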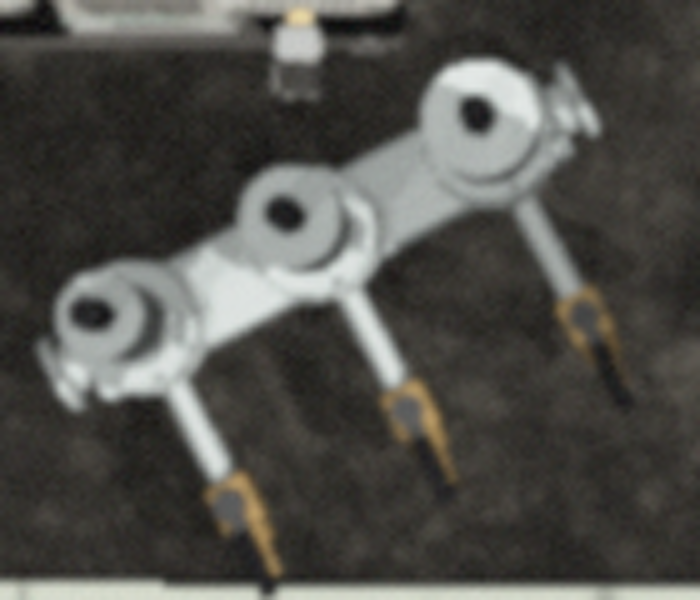

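View pics/s41.png

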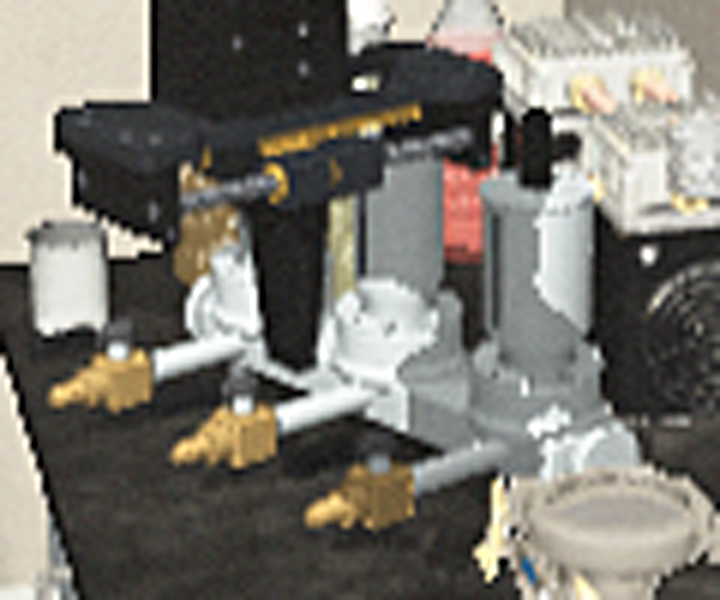

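View pics/t40.png

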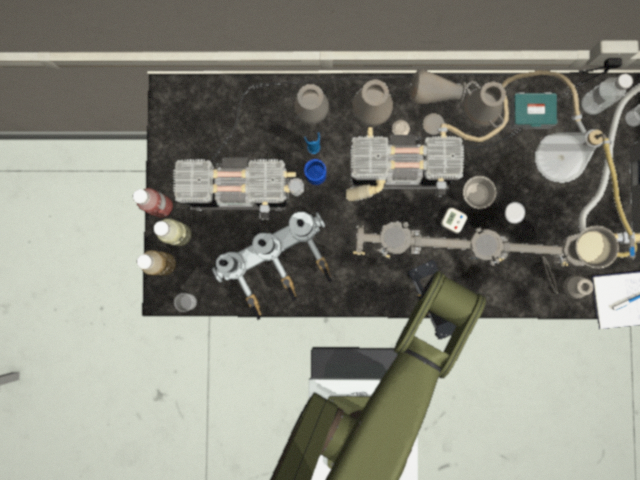

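Call:
{"fn": "apply_moves", "kwargs": {"commands": [{"xyz": [0,0,1],"twist": 0},{"xyz": [0,0,1],"twist": 0},{"xyz": [0,0,1],"twist": 0},{"xyz": [0,0,1],"twist": 0},{"xyz": [0,0,1],"twist": 0},{"xyz": [0,0,1],"twist": 0},{"xyz": [0,0,1],"twist": 0},{"xyz": [0,0,1],"twist": 0},{"xyz": [0,0,1],"twist": 0},{"xyz": [0,0,1],"twist": 0},{"xyz": [0,0,0],"twist": 0},{"xyz": [0,0,0],"twist": 0}]}}

```text
time_s: 83.4
tcp_pos: [0.3925, -0.1572, 0.4757]
tcp_rot: [0.382, 0.594, -0.382, 0.596]
force: [0.3, 0.3, -0.3]
width: 0.008
```

Run:
```python
from h import *
s=st(); g=grab('side')
im=cv2.resize(g['img'][175:255,250:350,::-1],None,fx=8,fy=7.5,interpolation=cv2.INTER_CUBIC)
im=cv2.resize(g['img'][175:250,255:345,::-1],None,fx=8,fy=8,interpolation=cv2.INTER_CUBIC)
a=np.linspace(0,2*np.pi,60)
for x,y,r in ((.4833,.3782,.0235),(.5372,.2765,.0275),(.5912,.1752,.0315)):
    p=proj(g,np.c_[x+r*np.cos(a),y+r*np.sin(a),np.full(60,.184)])+[.7,1.5]
    cv2.polylines(im,[((p-[255,175]+.5)*8).astype(int)],True,(0,0,255),1)
    for yawd in (28+180,):
        R=r-.0015; q=proj(g,[[x+R*np.cos(np.radians(yawd)),y+R*np.sin(np.radians(yawd)),z] for z in (.11,.17)])+[.7,1.5]
        cv2.line(im,*[tuple(map(int,(w-[255,175]+.5)*8)) for w in q],(0,255,0),1)
cv2.imwrite('pics/s42.png',im)
```

```text
t 83.4 tcp [ 0.3925 -0.1572  0.4757] th 24.44 F [ 0.3  0.3 -0.3] T [-0.03  0.03  0.01] w 0.008 q [-0.51 -0.41  1.7   0.    1.85 -0.94]
```

View pics/s42.png

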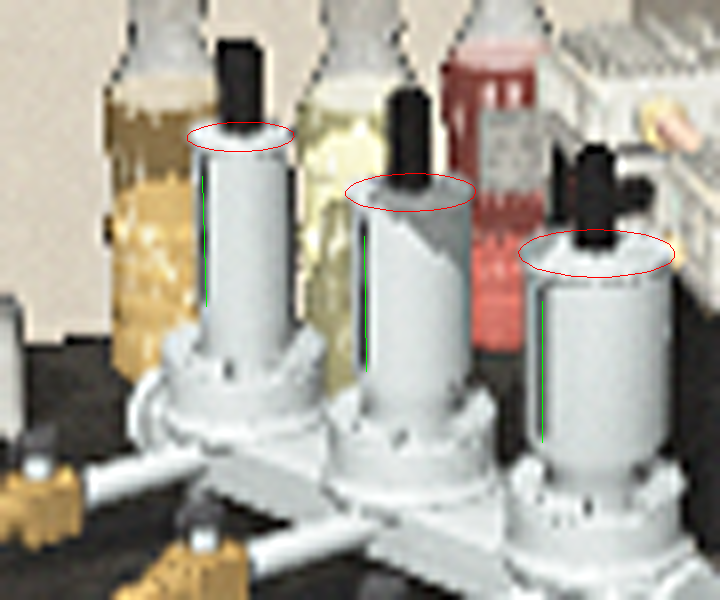

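```bash
python3 -c "
from workcell import job_done; print(job_done())"
```

```text
the job is handed in; nothing more can be done
None
```

The job is handed in at 83 s of the 210 s allowed, with the robot clear of everything and no verdict reported.

- **Funnels:** All three were present. I mounted the large one in the right socket, the medium in the middle and the small in the left. Each was pushed in against the spring, turned clockwise until I felt the stop (about 0.9–1.4 N m on the two measured last, 0.85 N m plus a small further turn on the small one) and let go.
- **Lids:** Each funnel got the lid of its own size, pressed in until it seated. No lid was left over and none had been knocked aside when I came to pick it up.
- **Taps:** After all three lids were on, I pushed taps 3, 2 and 1 open, each to its stop (12–22 N push at the end).

**Last checks:**
- In the last pictures the lids sit level at the expected height and centred on their funnels, with fits within 1–2 mm.
- The black lines on the funnels lie at the locked direction to within the 2 mm calibration.
- All three levers lie in line with their outlets.
- The bottles, beaker and blue look-alike are where they were at the start.

No check failed. Two small disagreements remain:
- The side camera was consistently off by about 1–2 pixels, so I corrected for that.
- The early socket fits were about 2 mm wider apart than the stated 115 mm; later fits on the mounted funnels and lids agreed with 115 mm.

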